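# Lay out the cheese board

## Task

Lay out the serving board: set the round, square and oblong dishes upright into the recesses of their own shape, lowered until they sit flat on the bottom and not dropped, and slide the cheese spade blade-first into the slot in the board's end until its handle meets the wood. Do not tip the dishes, and leave the mug and the jam jar where they are.

Things in the scene. Friction and masses are not known exactly. Their poses are not given: they have to be found in the camera images.
- board: wooden serving board, 120 mm deep (own x) by 310 mm long (own y), on 5 mm feet, top face 36 mm above the table; does not shift when pushed. Origin: centre of its footprint at table height; z up. Three straight-sided recesses in a row along y in its top: oblong (+y end), round (middle), square (-y end). Its -y end face, at y = -155 mm, has a level slot for the spade.
- recess_round (a point): centre of the floor of the round recess, at (0, -12, 25) mm in the board's frame; 70 mm diameter, 11 mm deep. Axes as the board's.
- recess_square (a point): centre of the floor of the square recess, at (0, -95, 25) mm in the board's frame; 62 x 62 mm, sides along the board's x and y, 11 mm deep.
- recess_oblong (a point): centre of the floor of the oblong recess, at (0, 88, 25) mm in the board's frame; 56 mm along the board's x by 96 mm along its y, 11 mm deep.
- slot_mouth (a point): middle of the slot's mouth in the board's -y end face, at (0, -155, 14.5) mm in the board's frame; the blade goes in along the board's +y. Slot 32 mm wide (x), 7 mm high (11 to 18 mm above the table), 78 mm deep; its first 22 mm lie open above in a notch 44 mm wide, seen from above, where its sides close in from 44 to 32 mm.
- round_dish: mint-green round stoneware dish, 66 mm outer diameter, 42 mm high, straight sides, open top, wall 5 mm, foot bevelled in by 4 mm over its lowest 6 mm; about 0.13 kg. Origin: centre of its underside, z up.
- square_dish: dark blue square stoneware dish, 58 x 58 mm outside (sides along own x and y), 42 mm high, open top, wall 5 mm, foot bevelled in by 4 mm over its lowest 6 mm; about 0.13 kg. Origin: centre of its underside, z up. Any quarter turn fits.
- oblong_dish: charcoal-black oblong stoneware dish, 52 mm (own x) by 92 mm (own y) outside, 42 mm high, open top, wall 5 mm, foot bevelled in by 4 mm over its lowest 6 mm; about 0.16 kg. Origin: centre of its underside, z up. Either way round fits.
- spade: flat steel cheese spade with black handle, lying flat, 180 mm long. Origin: middle of the handle's underside; x along the handle towards the blade's tip, z up. Handle 105 (x) x 22 (y) x 16 (z) mm. Blade from x = 52.5 mm on, at mid-height of the handle (8 mm up), 75 mm long, 26 wide, 3 thick, with a round tip. Balance point 30 mm ahead of the origin; 0.11 kg.
- spade_shoulder (a point): where the blade leaves the handle: centre of the handle's front face, (52.5, 0, 8) mm in the spade's frame. With the blade fully in, this face meets the board's end face at the slot mouth. Once let go the spade sags in the slot by a few mm.
- mug: bystander: cream mug, 80 mm across, 95 mm high, with a handle at own +y. Origin: centre of its underside.
- jar: bystander: small glass jam jar with a white lid, 60 mm across, 60 mm high. Origin: centre of its underside.
There are look-alikes about, which are no part of the job. What is meant by the oblong_dish is not blue or purple, and is the smaller of those in its own colour.

How it is judged:
By the outcome, as a careful person would: the job done as asked, in the order asked, and still so for the second after the job is handed in, with the robot touching nothing.
It also fails if it takes over 72 s, if anything falls off the work surface, if the arm or the gripper's body presses on something with over 40 N, if the wrist force passes 120 N, or if a joint passes its speed limit or range.

## Robot

A 7-joint arm with a two-finger parallel gripper is mounted at the origin on the work surface. World frame = base frame: x ahead of the robot, y to its left, z up, the work surface at z = 0. Lengths are in m, angles in degrees, forces in N, time in s.
With the tool pointing down it reaches from about 0.425 to 1.025 m from the base axis. Payload 3.6 kg.
Tool frame: the origin (TCP) lies midway between the tips of the shut fingers; the grasp point (between the pads) lies 19 mm behind it; x points along the fingers, y is the direction in which the jaws open and shut, and the axes are right-handed (so a half turn about x gives the same grasp; the last joint's range is limited). The gripper opens to 85 mm and grips with 20 to 120 N. Pads are 22 mm wide; open, the fingers measure 114 mm over their backs; the gripper's body (76 mm by 85 mm) begins 54 mm behind the grasp point. The pads swing forward as they close: fully open they stand 13 mm farther back than shut.
Start: joints at [-71.763, 33.873, 2.773, 92.16, -1.908, 54.013, -1.931], TCP at [0.29, 0.664, 0.231] pointing down, gripper open.
Joint ranges: [-153.93, 153.93], [-27.13, 128.08], [-72.61, 78.16], [10.71, 143.7], [-87.88, 267.88], [4.46, 118.87], [-176.78, 176.78]. Speed limits (degrees/s): [147.25, 147.25, 180, 180, 180, 180, 180].

## Interface

Orientations are given as [roll, pitch, yaw] about the fixed x, y, z axes, in that order (R = Rz(yaw) Ry(pitch) Rx(roll)).
In Python, from plant import env, capture, get_calibration, workorder gives the robot as it stands. The module is installed in compiled form; this text tells all that it offers.
- The arm moves only by the shell command python3 -m crank 'ROWS' [FORCE]. ROWS is JSON, a list of rows, each a list of 3 entries, a list of its own where there are three numbers: the shift along the tool's x, y, z in m, then the turn, a rotation vector about the tool's x, y, z in degrees, then the closure, from -1 (fully open) to 1 (shut), so that 0 is half open. A call has 1 to 12 rows; each row shifts and turns the commanded pose from where the row before left it, along the tool's axes as they then stand; what a row does not reach is not made up. A row lasts 1/10 s, in which the tool goes at most 50 mm and 8.59 degrees, less where a joint would pass 70% of its speed; a pose out of reach is approached as far as the arm can. A call is refused whole if a number of a shift passes 0.05 or a number of a turn 8.59, either way. A call with a gripper value outside its range is refused whole. The fingers move at their own pace and stop on an object; FORCE is the grip in N (left out, the last holds). Time passes only in rows, so rows that do not move let the fingers close. It gives the time, the measured TCP pose, the force and the opening at its end, in the units of the state.
- env.get_obs(): the state, without advancing time (a new reading comes with each control period).
- capture(name): name is "side" or "top" or "wrist"; returns the picture (384x512x3 uint8, red, green, blue); there is no depth.
- get_calibration(name): a dict with "fx", "fy", "cx", "cy" (pixels), "dist" ([k1, k2, p1, p2, k3] as OpenCV has them; the pictures are not rectified), "R" (3x3) and "t" (3): a world point X has camera coordinates R X + t; the wrist camera has in their place "hand_eye" (4x4, takes a point from camera to tool coordinates, whose origin is the TCP and whose axes are the tool frame's). Camera axes: x right, y down, z forward; pixel columns grow to the right and rows downward; lengths in m; the calibration is good to about 2 mm. A picture is of the moment at which its call begins: read the wrist's pose just before it. get_calibration takes no time and is no camera call.
- workorder.close_job(): hands the job in, once; it reports no verdict.
The state is a dict: "time_s": time; "q": joint angles; "qvel": joint speeds; "joint_torque": joint torques, N m; "ee_pos": TCP position; "ee_rot": TCP orientation; "wrist_force": force on the tool from outside, world axes, zero at the start; "wrist_torque": the same for the moment, N m; "grip_width": opening from 0.0 (shut) to 1.0 (fully open).
Only numpy, scipy, OpenCV 4.12 (cv2) and the standard library are available. Lean on these libraries where they do the work, as an engineer would, in place of code of your own. Each camera call takes 0.05 s, during which the arm holds its last target. There are 200 camera calls.

## Working session

There is one attempt and no reset: what is moved stays moved. The work goes in short steps, Python scripts to look and compute and a shell command to move; the robot and the scene stay as the last step left them, time stands still between calls to the robot, and variables do not carry over. Pictures are saved under pics/ and viewed, about 8 in all and at most 12, crops included, and the job is handed in when it is done.

```bash
mkdir -p pics; cat > h.py <<'E'
import numpy as np, cv2
from scipy.spatial.transform import Rotation as Ro
from plant import env, capture, get_calibration
def rot(o): return Ro.from_euler('xyz',o['ee_rot'],degrees=True).as_matrix()
def cam(name):
    c=get_calibration(name); K=np.array([[c['fx'],0,c['cx']],[0,c['fy'],c['cy']],[0,0,1.]]); d=np.array(c['dist'],float)
    if 'R' in c: R=np.array(c['R']); t=np.array(c['t'])
    else:
        o=env.get_obs(); T=np.eye(4); T[:3,:3]=rot(o); T[:3,3]=o['ee_pos']
        W=np.linalg.inv(T@np.array(c['hand_eye'])); R=W[:3,:3]; t=W[:3,3]
    return K,d,R,t
def ray(C,px,z):
    K,d,R,t=C; p=cv2.undistortPoints(np.array(px,float).reshape(-1,1,2),K,d).reshape(-1,2)
    v=np.c_[p,np.ones(len(p))]@R; o=-R.T@t
    return o+v*((z-o[2])/v[:,2])[:,None]
def proj(C,X):
    K,d,R,t=C; return cv2.projectPoints(np.array(X,float).reshape(-1,1,3),cv2.Rodrigues(R)[0],t,K,d)[0].reshape(-1,2)
def snap(name,f):
    C=cam(name); im=capture(name)[:,:,::-1].copy(); cv2.imwrite('pics/'+f,im); return C,im
E
python3 - <<'E'
from h import *
o=env.get_obs(); print({k:np.round(v,3) for k,v in o.items()})
ims=[]
for n in ('top','side','wrist'):
    C,im=snap(n,n+'0.png'); ims.append(im); print(n,-C[2].T@C[3]); 
    if n=='top': print(ray(C,[[0,0],[511,0],[511,383],[0,383],[256,192]],0).round(3))
big=cv2.resize(ims[0],(800,600),interpolation=cv2.INTER_CUBIC); cv2.imwrite('pics/topbig.png',big)
E
```

```text
{'time_s': np.float64(0.0), 'q': array([-71.762,  33.927,   2.767,  92.236,  -1.909,  54.014,  -1.929]), 'qvel': array([-0.03 ,  0.006,  0.017,  0.12 ,  0.027, -0.096, -0.022]), 'joint_torque': array([ 0.0000e+00, -5.4870e+01,  1.5470e+00, -1.9812e+01,  9.0000e-03,
        9.0000e-03,  0.0000e+00]), 'ee_pos': array([0.29 , 0.664, 0.23 ]), 'ee_rot': array([ -87.433,   89.869, -111.022]), 'wrist_force': array([ 0.053, -0.357,  0.154]), 'wrist_torque': array([-0.001,  0.035, -0.041]), 'grip_width': np.float64(1.003)}
top [ 0.21970744 -0.01505752  1.02399862]
[[ 1.058  0.841  0.   ]
 [ 1.037 -0.839  0.   ]
 [-0.118 -0.682  0.   ]
 [-0.114  0.691  0.   ]
 [ 0.406 -0.003  0.   ]]
side [ 0.184229   -1.32811735  0.86038929]
wrist [0.22462888 0.69331621 0.37300549]
```

View pics/topbig.png

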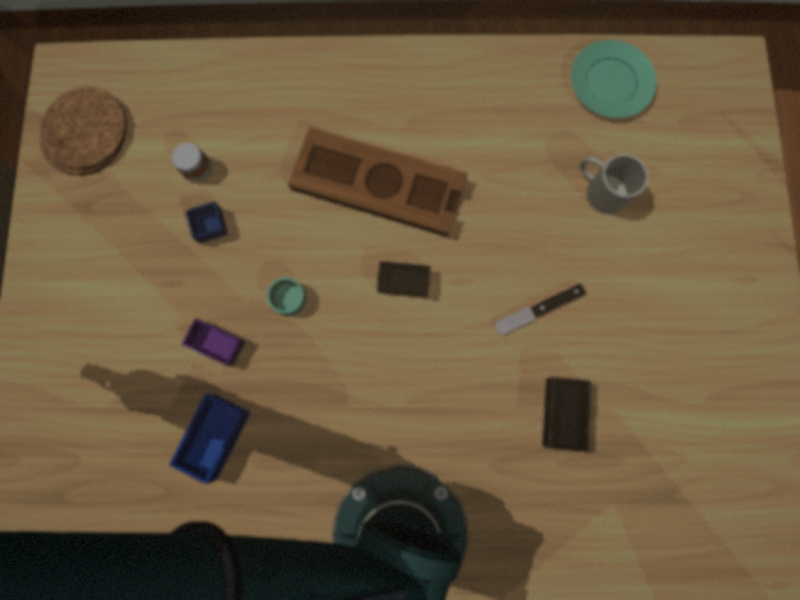

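View pics/side0.png

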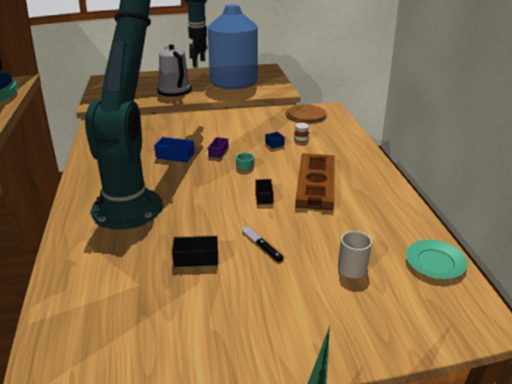

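The top view (800x600 px) shows these oblong candidates: charcoal at (404,280), larger charcoal at (567,414), purple at (213,342) and blue at (210,438). The smaller charcoal one at (404,280) fits the description. The mint dish is at (287,296), with a mint plate at (614,80) as its look-alike. The square dish is at (207,222), the board around (380,180) and the spade at (540,308).

```bash
python3 - <<'E'
from h import *
C=cam('top'); im=cv2.imread('pics/top0.png'); hsv=cv2.cvtColor(im,cv2.COLOR_BGR2HSV)
def at(bx,by): return int(bx*.64),int(by*.64)
for n,b in dict(round=(287,296),square=(207,222),oblong=(404,280),big=(567,414),purple=(213,342),plate=(590,50),board=(430,160),mug=(620,200),jar=(187,155),table=(480,330),handle=(560,300),blade=(512,322)).items():
    u,v=at(*b); print(n,(u,v),hsv[v,u])
M=dict(round=(cv2.inRange(hsv,(70,60,40),(95,255,255)),(287,296),.042),
 square=(cv2.inRange(hsv,(105,60,0),(130,255,255)),(207,222),.042),
 oblong=(cv2.inRange(hsv,(0,0,0),(179,255,45)),(404,280),.042),
 big=(cv2.inRange(hsv,(0,0,0),(179,255,45)),(567,414),.042),
 board=(cv2.inRange(hsv,(0,130,20),(14,255,130)),(330,165),.036))
for n,(m,b,z) in M.items():
    u,v=at(*b); k,l,s,c=cv2.connectedComponentsWithStats(cv2.morphologyEx(m,cv2.MORPH_CLOSE,np.ones((3,3))))
    w=m[v-20:v+20,u-20:u+20]; i=np.bincount(l[v-20:v+20,u-20:u+20][w>0]).argmax() if w.any() else 0
    cs=np.argwhere(l==i)[:,::-1].astype(np.float32); h=cv2.convexHull(cs)
    X=ray(C,h.reshape(-1,2),z)[:,:2].astype(np.float32); r=cv2.minAreaRect(X)
    print(n,s[i],'rect',np.round(r[0],3),np.round(r[1],3),round(r[2],1))
print('spade tip,end',ray(C,[at(497,332),at(584,288)],.01).round(3))
print(rot(env.get_obs()).round(2))
he=np.array(get_calibration('wrist')['hand_eye']); print(he.round(3), get_calibration('wrist')['fx'])
cv2.imwrite('pics/crop1.png',cv2.resize(im[80:300,100:400],(795,583),interpolation=cv2.INTER_CUBIC))
E
```

```text
round (183, 189) [ 73  77 120]
square (132, 142) [113 121  76]
oblong (258, 179) [15 93 44]
big (362, 264) [19 74 38]
purple (136, 218) [142 117  94]
plate (377, 32) [ 75  86 113]
board (275, 102) [ 16 112 125]
mug (396, 128) [19 55 65]
jar (119, 99) [ 45   4 135]
table (307, 211) [ 20 105 134]
handle (358, 192) [ 19 108  40]
blade (327, 206) [  4  14 126]
round [177 182  17  18 198] rect [0.404 0.191] [0.044 0.047] 89.6
square [121 131  22  22 268] rect [0.547 0.349] [0.053 0.052] 16.2
oblong [243 169  31  20 511] rect [ 0.437 -0.009] [0.082 0.049] 84.3
big [ 348  243   29   45 1168] rect [ 0.201 -0.285] [0.072 0.113] 83.9
board [ 186   83  111   65 4140] rect [0.624 0.038] [0.309 0.125] 72.1
spade tip,end [[ 0.346 -0.177  0.01 ]
 [ 0.425 -0.336  0.01 ]]
[[-0.    0.4   0.92]
 [-0.    0.92 -0.4 ]
 [-1.   -0.    0.  ]]
[[-0.001 -0.286  0.958 -0.143]
 [ 1.    -0.     0.001  0.001]
 [ 0.     0.958  0.286 -0.072]
 [ 0.     0.     0.     1.   ]] 276.81359513975667
```

View pics/crop1.png

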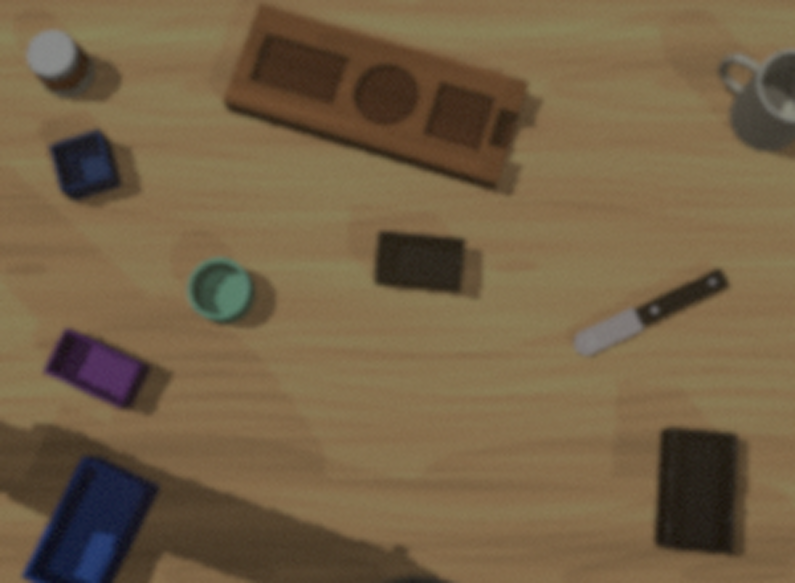

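The crop at (420,262) shows the smaller of the two charcoal oblongs. It measures about 90x50 mm against 113x72 mm for the other at (697,490), so it is the one meant. Next I move to a viewing pose over the dishes and the board.

```bash
python3 -m crank '[[[-0.002,-0.032,0.0327],[0,0,0],-1],[[-0.002,-0.032,0.0327],[0,0,0],-1],[[-0.002,-0.032,0.0327],[0,0,0],-1],[[-0.002,-0.032,0.0327],[0,0,0],-1],[[-0.002,-0.032,0.0327],[0,0,0],-1],[[-0.002,-0.032,0.0327],[0,0,0],-1],[[-0.002,-0.032,0.0327],[0,0,0],-1],[[-0.002,-0.032,0.0327],[0,0,0],-1],[[-0.002,-0.032,0.0327],[0,0,0],-1],[[-0.002,-0.032,0.0327],[0,0,0],-1],[[-0.002,-0.032,0.0327],[0,0,0],-1]]'
python3 -m crank '[[[0,0,0],[8.5,0,0],-1],[[0,0,0],[8.5,0,0],-1],[[0,0,0],[8.5,0,0],-1],[[0,0,0],[8.5,0,0],-1],[[0,0,0],[8.5,0,0],-1],[[0,0,0],[8.5,0,0],-1],[[0,0,0],[8.5,0,0],-1],[[0,0,0],[8.5,0,0],-1],[[0,0,0],[8.5,0,0],-1],[[0,0,0],[8.0,0,0],-1],[[0,0,0],[0,0,0],-1],[[0,0,0],[0,0,0],-1]]'
python3 - <<'E'
from h import *
C,im=snap('wrist','w1.png'); np.savez('pics/w1.npz',*C)
o=env.get_obs(); R=rot(o); print(o['time_s'],o['ee_pos'],R.round(3),np.round(o['q'],1))
E
```

```text
time_s: 1.25
ee_pos: [0.4792, 0.196, 0.2534]
ee_rot: [123.8, 90.0, 100.2]
wrist_force: [0.4, -0.2, 0.6]
grip_width: 0.993
time_s: 2.45
ee_pos: [0.4787, 0.1979, 0.2532]
ee_rot: [-28.7, 90.0, -136.6]
wrist_force: [-0.9, 0.1, 0.2]
grip_width: 1.001
2.5 [0.47877815 0.1978958  0.25322968] [[-0.     0.951 -0.308]
 [-0.    -0.308 -0.951]
 [-1.    -0.     0.   ]] [-48.6  18.9  27.  118.3 -11.9  45.4 -32.4]
```

View pics/w1.png

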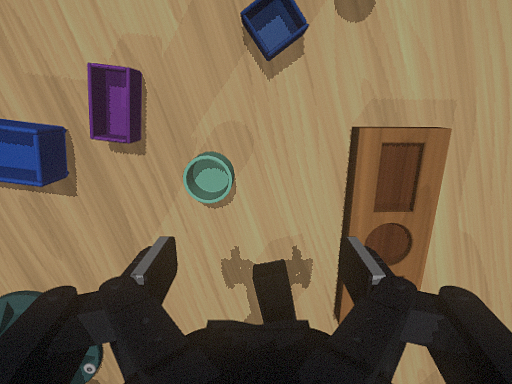

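The wrist view shows the round dish at (209,178), the square dish at (273,27) and the board with its +y end corners at (358,128) and (450,128). The round recess is at (388,242).

```bash
cat >> h.py <<'E'
def comp(m,u,v,w=12):
    m=cv2.morphologyEx(m,cv2.MORPH_OPEN,np.ones((2,2))); k,l,s,c=cv2.connectedComponentsWithStats(m)
    q=l[max(0,v-w):v+w,max(0,u-w):u+w]; q=q[q>0]; i=np.bincount(q).argmax()
    return cv2.findContours((l==i).astype(np.uint8),cv2.RETR_EXTERNAL,cv2.CHAIN_APPROX_NONE)[0][0].reshape(-1,2).astype(float)
def rectfar(C,cont,z,a,b):
    """outer rectangle a x b at height z, from its sides away from the camera; returns centre, angle of side a"""
    X=ray(C,cont,z)[:,:2].astype(np.float32); r=cv2.minAreaRect(X); th=np.radians(r[2]); s=list(r[1])
    if (s[0]<s[1])!=(a<b): th+=np.pi/2; s=s[::-1]
    e=np.array([[np.cos(th),np.sin(th)],[-np.sin(th),np.cos(th)]]); P=X@e.T; o=(-C[2].T@C[3])[:2]@e.T
    c=[]
    for k,L in enumerate((a,b)):
        lo,hi=np.percentile(P[:,k],[1,99]); m=(lo+hi)/2
        c.append(hi-L/2 if m>o[k] else lo+L/2)
    return np.array(c)@e,(np.degrees(th)+90)%180-90,np.round(s,4)
def circfar(C,cont,z,r):
    from scipy.optimize import least_squares
    X=ray(C,cont,z)[:,:2]; m=X.mean(0); d=m-(-C[2].T@C[3])[:2]; S=X[(X-m)@d>0]
    return least_squares(lambda c:np.hypot(*(S-c).T)-r,m).x
def go(x,y,z=None,jaw=None):
    """print shift in present tool axes and turn about tool x (jaw = world angle of tool y)"""
    o=env.get_obs(); R=rot(o); p=o['ee_pos']; d=R.T@(np.array([x,y,p[2] if z is None else z])-p)
    a=np.degrees(np.arctan2(R[1,1],R[0,1])); t=0 if jaw is None else -((jaw-a+180)%360-180)
    print('shift',d.round(4),'turn x',round(t,2),'now',p.round(4),'jaw',round(a,2),'t',o['time_s'])
E
python3 - <<'E'
from h import *
im=cv2.imread('pics/w1.png'); z=np.load('pics/w1.npz'); C=[z[k] for k in z.files]; hsv=cv2.cvtColor(im,cv2.COLOR_BGR2HSV)
c=comp(cv2.inRange(hsv,(65,60,40),(95,255,255)),209,178); print('round',circfar(C,c,.042,.033).round(4),len(c))
c=comp(cv2.inRange(hsv,(105,100,20),(130,255,255)),273,27); print('square',rectfar(C,c,.042,.058,.058))
g=cv2.GaussianBlur(im,(3,3),0).astype(int); S=hsv[:,:,1].astype(int)
for v in (150,180,210): print(v,[tuple(hsv[v,u]) for u in range(340,450,6)])
# edges
def edge(line,a,b): 
    d=np.abs(np.diff(g[:,:,2] if 0 else g.sum(2),axis=0)) if line else np.abs(np.diff(g.sum(2),axis=1)); return d
dx=np.abs(np.diff(g.sum(2),axis=1)); dy=np.abs(np.diff(g.sum(2),axis=0))
top=ray(C,[(u+0.,dy[118:138,u].argmax()+118.5) for u in range(366,442,4)],.036)[:,:2]
rt=ray(C,[(dx[v,int(450-(v-128)*.165)-8:int(450-(v-128)*.165)+9].argmax()+int(450-(v-128)*.165)-8+.5,v) for v in range(135,290,5)],.036)[:,:2]
def fl(P):
    vx,vy,x,y=cv2.fitLine(P.astype(np.float32),cv2.DIST_HUBER,0,.001,.001).ravel(); r=np.abs((P-[x,y])@[-vy,vx]); print('line',np.degrees(np.arctan2(vy,vx)).round(2),'res',np.median(r).round(4)); return np.array([vx,vy]),np.array([x,y])
a,A=fl(top); b,B=fl(rt)
s=np.linalg.solve(np.c_[a,-b],B-A); P=A+a*s[0]; print('corner',P)
if b[1]<0: b=-b
ex=np.array([b[1],-b[0]]); print('yaw',np.degrees(np.arctan2(ex[1],ex[0])),'centre',P-.06*ex-.155*b)
print('jar',ray(cam('top'),[(119,99)],.06).round(3))
E
```

```text
round [0.4133 0.2005] 151
square (array([0.55091106, 0.35117479]), np.float64(16.788381576538086), array([0.0573, 0.0572]))
150 [(np.uint8(18), np.uint8(98), np.uint8(170)), (np.uint8(20), np.uint8(97), np.uint8(169)), (np.uint8(17), np.uint8(183), np.uint8(53)), (np.uint8(14), np.uint8(153), np.uint8(132)), (np.uint8(14), np.uint8(142), np.uint8(145)), (np.uint8(15), np.uint8(155), np.uint8(135)), (np.uint8(14), np.uint8(149), np.uint8(128)), (np.uint8(11), np.uint8(165), np.uint8(82)), (np.uint8(13), np.uint8(176), np.uint8(90)), (np.uint8(9), np.uint8(139), np.uint8(99)), (np.uint8(13), np.uint8(164), np.uint8(84)), (np.uint8(10), np.uint8(155), np.uint8(82)), (np.uint8(12), np.uint8(147), np.uint8(90)), (np.uint8(12), np.uint8(155), np.uint8(84)), (np.uint8(15), np.uint8(140), np.uint8(100)), (np.uint8(15), np.uint8(150), np.uint8(131)), (np.uint8(14), np.uint8(143), np.uint8(134)), (np.uint8(15), np.uint8(156), np.uint8(124)), (np.uint8(18), np.uint8(101), np.uint8(167))]
180 [(np.uint8(17), np.uint8(103), np.uint8(164)), (np.uint8(17), np.uint8(108), np.uint8(111)), (np.uint8(2
[... 1072 characters left out ...]
np.uint8(78)), (np.uint8(13), np.uint8(149), np.uint8(84)), (np.uint8(14), np.uint8(162), np.uint8(82)), (np.uint8(15), np.uint8(156), np.uint8(85)), (np.uint8(13), np.uint8(170), np.uint8(78)), (np.uint8(14), np.uint8(147), np.uint8(78)), (np.uint8(16), np.uint8(127), np.uint8(54)), (np.uint8(14), np.uint8(138), np.uint8(129)), (np.uint8(14), np.uint8(162), np.uint8(120)), (np.uint8(14), np.uint8(148), np.uint8(117)), (np.uint8(22), np.uint8(90), np.uint8(162)), (np.uint8(22), np.uint8(88), np.uint8(165)), (np.uint8(19), np.uint8(96), np.uint8(168))]
line -17.57 res 0.0
line 71.86 res 0.0001
corner [0.73359764 0.16923048]
yaw -18.137291 centre [0.6283281 0.0406096]
jar [[0.667 0.386 0.06 ]]
```

```bash
python3 -m crank '[[[0,-0.0315,0.0088],[0,0,0],-1],[[0,-0.0315,0.0088],[0,0,0],-1],[[0.04,0,0],[0,0,0],-1],[[0.04,0,0],[0,0,0],-1],[[0.04,0,0],[0,0,0],-1],[[0.04,0,0],[0,0,0],-1],[[0.03,0,0],[0,0,0],-1],[[0.03,0,0],[0,0,0],-1],[[0.017,0,0],[0,0,0],-1],[[0,0,0],[0,0,0],-1]]' 40
python3 - <<'E'
from h import *
go(.4133,.2005,.016,-17.9); C,im=snap('wrist','w2.png')
E
```

```text
time_s: 3.5
ee_pos: [0.4128, 0.2002, 0.0145]
ee_rot: [-59.0, 89.8, -167.0]
wrist_force: [0.1, 0.3, -0.2]
grip_width: 0.996
shift [-0.0015  0.0004 -0.0004] turn x -0.15 now [0.4128 0.2002 0.0145] jaw -18.05 t 3.5
```

View pics/w2.png

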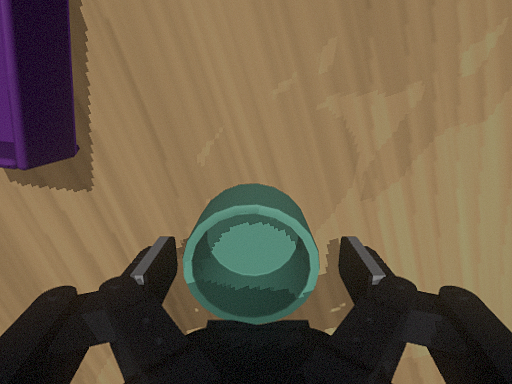

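The dish at (251,262) stands centrally between the pads, so I close and lift.

```bash
python3 -m crank '[[[0,0,0],[0,0,0],1],[[0,0,0],[0,0,0],1],[[0,0,0],[0,0,0],1],[[0,0,0],[0,0,0],1],[[0,0,0],[0,0,0],1],[[0,0,0],[0,0,0],1],[[-0.01,0,0],[0,0,0],1],[[-0.03,0,0],[0,0,0],1],[[-0.04,0,0],[0,0,0],1],[[-0.04,0,0],[0,0,0],1],[[0,0,0],[0,0,0],1]]' 40
python3 - <<'E'
from h import *
go(.6246,.0292,.135,-17.9); C,im=snap('wrist','w3.png'); hsv=cv2.cvtColor(im,cv2.COLOR_BGR2HSV)
c=comp(cv2.inRange(hsv,(65,60,40),(95,255,255)),251,262,40)
o=env.get_obs(); z=o['ee_pos'][2]-.0145+.042; p=circfar(C,c,z,.033); print('dish rel. tcp, tool',rot(o).T@(np.r_[p,z]-o['ee_pos']), o['wrist_force'])
E
```

```text
time_s: 4.65
ee_pos: [0.4164, 0.2021, 0.1411]
ee_rot: [140.2, 89.4, 32.1]
wrist_force: [0.9, 0.3, -1.4]
grip_width: 0.751
shift [0.007  0.2516 0.0998] turn x -0.18 now [0.4164 0.2021 0.1411] jaw -18.08 t 4.65
dish rel. tcp, tool [-0.02747922  0.0027323  -0.00178807] [-1.15252101  0.42056063 -1.92111402]
```

```bash
python3 -m crank '[[[0,0.0419,0.0166],[0,0,0],1],[[0,0.0419,0.0166],[0,0,0],1],[[0,0.0419,0.0166],[0,0,0],1],[[0,0.0419,0.0166],[0,0,0],1],[[0,0.0419,0.0166],[0,0,0],1],[[0,0.0419,0.0166],[0,0,0],1],[[0,0,0],[0,0,0],1],[[0,0,0],[0,0,0],1]]' 40
python3 - <<'E'
from h import *
go(.6246,.0292,.135,-17.9); C,im=snap('wrist','w4.png'); np.savez('pics/w4.npz',*C); C,im=snap('wrist','w4.png')
o=env.get_obs(); print(rot(o).round(3), o['ee_pos'],o['wrist_force'])
E
```

```text
time_s: 5.5
ee_pos: [0.6211, 0.0266, 0.1351]
ee_rot: [-62.0, 89.9, -170.2]
wrist_force: [-1.5, 0.7, -0.5]
grip_width: 0.755
shift [ 0.0001  0.0025 -0.0036] turn x -0.34 now [0.6211 0.0266 0.1351] jaw -18.24 t 5.5
[[-0.004  0.951 -0.309]
 [ 0.001 -0.309 -0.951]
 [-1.    -0.004  0.   ]] [0.61963079 0.02913895 0.13512884] [-0.62131294 -0.41695974 -1.61665513]
```

View pics/w4.png

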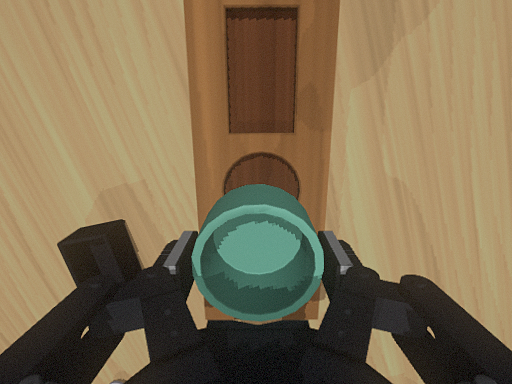

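The wrist view shows the dish held at (258,262), the round recess behind it at (262,180), and the oblong recess corners at (226,6), (298,6), (294,132) and (229,132).

```bash
cat >> h.py <<'E'
def toolcam(jz):
    """wrist camera with the tool at the origin in xy, straight down, jaw along +x world, at height jz"""
    c=get_calibration('wrist'); K,d,_,_=cam('wrist'); T=np.eye(4); T[:3,:3]=np.array([[0,1,0],[0,0,-1],[-1,0,0]]); T[2,3]=jz
    W=np.linalg.inv(T@np.array(c['hand_eye'])); return K,d,W[:3,:3],W[:3,3]   # world x = tool y, world y = -tool z
def sub(im,u,v,du,dv,n=8):
    """strongest edge along direction du,dv near u,v"""
    g=cv2.GaussianBlur(cv2.cvtColor(im,cv2.COLOR_BGR2GRAY),(3,3),0).astype(float); s=np.arange(-n,n+.1,.5)
    l=cv2.remap(g.astype(np.float32),(u+s*du)[None].astype(np.float32),(v+s*dv)[None].astype(np.float32),1)[0]
    d=np.abs(np.gradient(l)); k=d.argmax(); return u+s[k]*du,v+s[k]*dv
E
python3 - <<'E'
from h import *
im=cv2.imread('pics/w4.png'); hsv=cv2.cvtColor(im,cv2.COLOR_BGR2HSV); C=toolcam(.135)
def m(pts): return ray(C,pts,.036)[:,:2]
L=m([sub(im,226+3*(v-6)/126,v,1,0) for v in range(15,125,8)]); Rr=m([sub(im,298-4*(v-6)/126,v,1,0) for v in range(15,125,8)])
B=m([sub(im,u,132,0,1,5) for u in range(236,290,5)]); T=m([sub(im,u,7,0,1,5) for u in range(236,290,5)])
for n,P in dict(L=L,R=Rr,B=B,T=T).items(): print(n,np.median(P,0).round(4),P.std(0).round(4),np.round(np.polyfit(P[:,0 if n in 'BT' else 1],P[:,1 if n in 'BT' else 0],1)[0],4))
c=comp(cv2.inRange(hsv,(65,60,40),(95,255,255)),258,262,40); print('dish',circfar(C,c,.135-.0145+.042,.033))
E
```

```text
L [-0.0243  0.105 ] [0.0002 0.0243] -0.0055
R [0.0323 0.105 ] [0.0002 0.0243] -0.0019
B [0.0041 0.0527] [0.0136 0.    ] -0.0
T [0.0038 0.1483] [0.0122 0.0004] 0.0183
dish [0.00150237 0.00280725]
```

```bash
python3 -m crank '[[[0.02,0.0032,0.002],[0,0,0],1],[[0.02,0,0],[0,0,0],1],[[0.02,0,0],[0,0,0],1],[[0.015,0,0],[0,0,0],1],[[0.007,0,0],[0,0,0],1],[[0,0,0],[0,0,0],1],[[0.003,0,0],[0,0,0],1],[[0.003,0,0],[0,0,0],1],[[0,0,0],[0,0,0],1]]' 40
python3 -m crank '[[[0.002,0,0],[0,0,0],1],[[0.002,0,0],[0,0,0],1],[[0.001,0,0],[0,0,0],1],[[0,0,0],[0,0,0],1]]' 40
python3 - <<'E'
from h import *
C,im=snap('wrist','w5.png'); go(.628,.028); print(env.get_obs()['wrist_force'])
E
```

```text
time_s: 6.5
ee_pos: [0.6245, 0.0256, 0.0487]
ee_rot: [142.9, 89.9, 34.8]
wrist_force: [0.3, 0.6, -0.6]
grip_width: 0.757
time_s: 6.9
ee_pos: [0.624, 0.0263, 0.0434]
ee_rot: [-161.2, 89.9, 90.8]
wrist_force: [0.3, 3.8, 0.7]
grip_width: 0.757
shift [ 0.      0.0033 -0.0028] turn x 0 now [0.624  0.0263 0.0433] jaw -18.04 t 6.95
[-0.36994105  3.4557578   0.48422844]
```

View pics/w5.png

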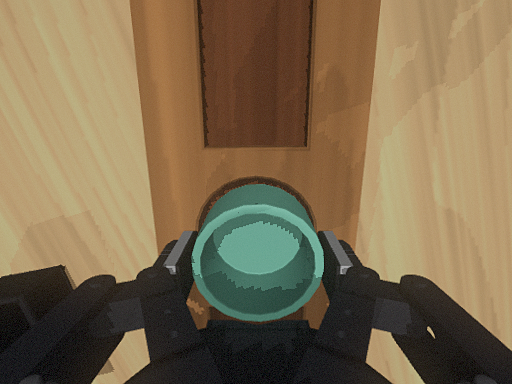

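The dish has entered the recess (centre at (258,262)). The gap at the far side and the 3.5 N force say it is about 1 mm too far toward -y, so I correct that and go on down.

```bash
python3 -m crank '[[[0.001,0,-0.001],[0,0,0],1],[[0.001,0,0],[0,0,0],1],[[0.001,0,0],[0,0,0],1],[[0,0,0],[0,0,0],1]]' 40;python3 -m crank '[[[0.001,0,0],[0,0,0],1],[[0,0,0],[0,0,0],1]]' 40;python3 -m crank '[[[0.001,0,0],[0,0,0],1],[[0,0,0],[0,0,0],1]]' 40
```

```text
time_s: 7.35
ee_pos: [0.624, 0.0264, 0.0427]
ee_rot: [-134.9, 89.9, 117.0]
wrist_force: [-5.1, 3.0, 19.0]
grip_width: 0.757
time_s: 7.55
ee_pos: [0.624, 0.0264, 0.0426]
ee_rot: [-140.0, 89.9, 111.9]
wrist_force: [-8.2, 3.8, 25.3]
grip_width: 0.755
time_s: 7.75
ee_pos: [0.624, 0.0264, 0.0426]
ee_rot: [-143.5, 89.8, 108.4]
wrist_force: [-9.7, 3.7, 31.9]
grip_width: 0.758
```

```bash
python3 -m crank '[[[-0.003,-0.001,0],[0,0,0],1],[[0,0,0],[0,0,0],1],[[0.001,0,0],[0,0,0],1],[[0.001,0,0],[0,0,0],1],[[0,0,0],[0,0,0],1]]' 40
python3 - <<'E'
from h import *
C,im=snap('side','s1.png'); print(proj(C,[[.6246,.0292,.067],[.6246,.0292,.036]]),proj(cam('side'),[[.6246,.0292-.033,.067],[.6246,.0292-.033,.036]]))
cv2.imwrite('pics/s1c.png',cv2.resize(im[120:230,250:390],(700,550),interpolation=cv2.INTER_CUBIC))
C,im=snap('wrist','w6.png'); hsv=cv2.cvtColor(im,cv2.COLOR_BGR2HSV); C=toolcam(.0425)
c=comp(cv2.inRange(hsv,(65,60,40),(95,255,255)),258,262,40)
for z in (.067,.070): 
  X=ray(C,c,z)[:,:2]; print(z,circfar(C,c,z,.033),X.min(0),X.max(0))
E
```

```text
time_s: 8.25
ee_pos: [0.6238, 0.0264, 0.0426]
ee_rot: [-174.2, 89.9, 77.7]
wrist_force: [-7.9, 3.0, 26.5]
grip_width: 0.752
[[318.02561341 168.42439706]
 [317.43308083 176.54718967]] [[320.82456923 173.34577857]
 [320.19073425 181.56000263]]
0.067 [ 0.00138349 -0.00063762] [-0.03081071 -0.03403214] [0.03368406 0.04028827]
0.07 [0.00136369 0.00229905] [-0.03000414 -0.03131143] [0.03285441 0.04112348]
```

View pics/s1c.png

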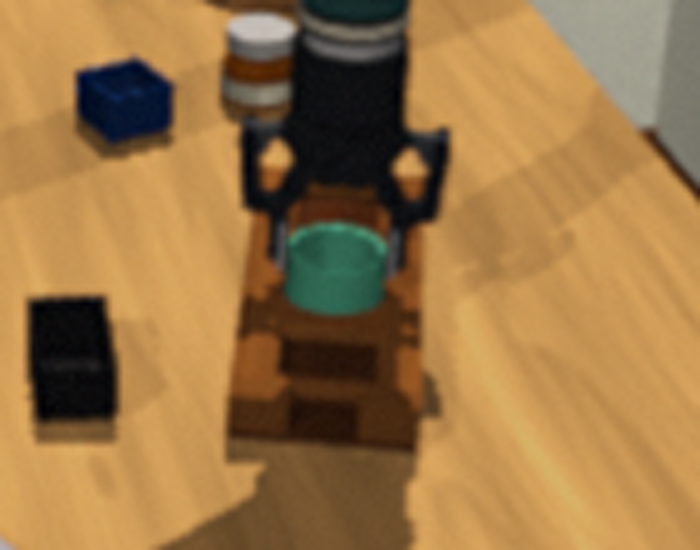

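The rim measured 137 px wide before the lift and 133 px now. The dish therefore sits about 3 mm lower in the grip, which explains contact at TCP 0.0427: it is on the floor. I take the pressure off, let go and rise.

```bash
python3 -m crank '[[[-0.0035,0,0],[0,0,0],1],[[0,0,0],[0,0,0],1]]' 40; python3 -m crank '[[[0,0,0],[0,0,0],0.2],[[0,0,0],[0,0,0],-0.2],[[0,0,0],[0,0,0],-0.6],[[0,0,0],[0,0,0],-1],[[0,0,0],[0,0,0],-1],[[-0.02,0,0],[0,0,0],-1],[[-0.04,0,0],[0,0,0],-1],[[-0.04,0,0],[0,0,0],-1],[[0,0,0],[0,0,0],-1]]' 40
python3 - <<'E'
from h import *
C,im=snap('wrist','w7.png'); hsv=cv2.cvtColor(im,cv2.COLOR_BGR2HSV); o=env.get_obs(); z0=o['ee_pos'][2]
c=comp(cv2.inRange(hsv,(65,60,40),(95,255,255)),258,230,60); C=toolcam(z0)
for z in (.064,.067,.070):
  X=ray(C,c,z)[:,:2]; print(z,circfar(C,c,z,.033),np.ptp(X,0))
go(.551,.3512,.15,16.8)
E
```

```text
time_s: 8.55
ee_pos: [0.6237, 0.0264, 0.0429]
ee_rot: [104.2, 90.0, -3.9]
wrist_force: [0.4, 3.0, 0.0]
grip_width: 0.754
time_s: 9.45
ee_pos: [0.6275, 0.0251, 0.1479]
ee_rot: [106.8, 89.4, -1.4]
wrist_force: [0.3, 0.3, -0.0]
grip_width: 0.999
0.064 [-0.00329557 -0.00097984] [0.06434257 0.06970057]
0.067 [-0.00319313  0.000577  ] [0.06348173 0.06876804]
0.07 [-0.00309054  0.00213818] [0.06262089 0.06783551]
shift [-0.005  -0.1723 -0.2863] turn x -34.93 now [0.6257 0.0255 0.1455] jaw -18.13 t 9.5
```

View pics/w7.png

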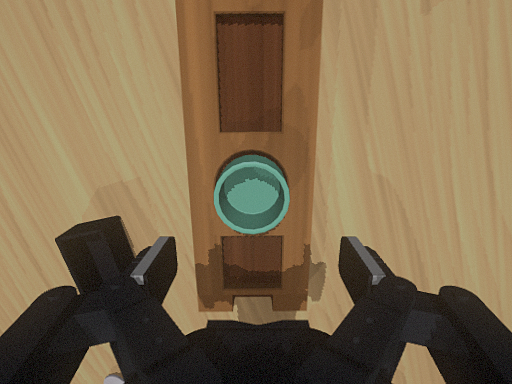

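The picture shows the round dish flat in its recess at (251,197). Next is the square dish.

```bash
python3 -m crank '[[[0,-0.0215,-0.0358],[0,0,0],-1],[[0,-0.0215,-0.0358],[0,0,0],-1],[[0,-0.0215,-0.0358],[0,0,0],-1],[[0,-0.0215,-0.0358],[0,0,0],-1],[[0,-0.0215,-0.0358],[0,0,0],-1],[[0,-0.0215,-0.0358],[0,0,0],-1],[[0,-0.0215,-0.0358],[0,0,0],-1],[[0,-0.0215,-0.0358],[0,0,0],-1],[[0,0,0],[0,0,0],-1]]' 
python3 -m crank '[[[0,0,0],[-7,0,0],-1],[[0,0,0],[-7,0,0],-1],[[0,0,0],[-7,0,0],-1],[[0,0,0],[-7,0,0],-1],[[0,0,0],[-7,0,0],-1],[[0,0,0],[0,0,0],-1],[[0,0,0],[0,0,0],-1]]'
cat >> h.py <<'E'
def rel(c,ztcp,zrim,a,b):
    return rectfar(toolcam(ztcp),c,zrim,a,b)
E
python3 - <<'E'
from h import *
go(.551,.3512,.015,16.8); C,im=snap('wrist','w8.png'); hsv=cv2.cvtColor(im,cv2.COLOR_BGR2HSV); o=env.get_obs(); z0=o['ee_pos'][2]
c=comp(cv2.inRange(hsv,(105,90,15),(130,255,255)),256,210,50); print(c.min(0),c.max(0),z0)
print('centre (tool y, -tool z)',rel(c,z0,.042,.058,.058))
E
```

```text
time_s: 10.4
ee_pos: [0.5446, 0.3609, 0.1403]
ee_rot: [-113.4, 89.7, 139.2]
wrist_force: [-0.4, -0.3, 0.2]
grip_width: 1.0
time_s: 11.1
ee_pos: [0.5485, 0.351, 0.1417]
ee_rot: [-69.7, 89.9, -143.0]
wrist_force: [-0.0, -0.2, 0.3]
grip_width: 1.004
shift [0.1267 0.0027 0.0004] turn x -0.08 now [0.5485 0.351  0.1417] jaw 16.72 t 11.1
[229. 156.] [292. 210.] 0.14192385812340574
centre (tool y, -tool z) (array([0.00190589, 0.01040594]), np.float64(1.1017577648162842), array([0.0559, 0.0506]))
```

```bash
python3 - <<'E'
from h import *
im=cv2.imread('pics/w8.png'); hsv=cv2.cvtColor(im,cv2.COLOR_BGR2HSV); C=toolcam(.142)
print(proj(C,[[x,y,.042] for x in(-.027,.031) for y in (-.029,.029)]).round(0).tolist())
for v in range(150,250,6): print(v,[hsv[v,u].tolist() for u in (240,262,284)])
E
```

```text
[[227.0, 219.0], [225.0, 159.0], [289.0, 219.0], [291.0, 159.0]]
150 [[17, 69, 107], [174, 40, 90], [175, 40, 76]]
156 [[114, 117, 63], [118, 103, 74], [113, 136, 86]]
162 [[118, 71, 65], [109, 71, 61], [141, 45, 40]]
168 [[123, 97, 58], [125, 97, 63], [137, 68, 34]]
174 [[114, 143, 89], [112, 157, 94], [110, 55, 42]]
180 [[113, 126, 93], [112, 147, 90], [120, 43, 42]]
186 [[114, 155, 87], [111, 147, 90], [120, 37, 48]]
192 [[109, 144, 90], [113, 148, 88], [138, 95, 35]]
198 [[112, 137, 93], [113, 140, 91], [135, 59, 43]]
204 [[128, 93, 55], [121, 117, 48], [158, 25, 41]]
210 [[128, 74, 52], [113, 111, 53], [124, 85, 51]]
216 [[114, 118, 78], [130, 23, 67], [18, 108, 160]]
222 [[19, 102, 157], [18, 97, 157], [18, 109, 152]]
228 [[18, 105, 156], [19, 101, 156], [19, 98, 156]]
234 [[22, 88, 157], [18, 105, 156], [18, 101, 154]]
240 [[22, 91, 154], [18, 113, 108], [17, 111, 154]]
246 [[18, 95, 158], [17, 112, 107], [18, 102, 155]]
```

```bash
python3 - <<'E'
from h import *
im=cv2.imread('pics/w8.png'); hsv=cv2.cvtColor(cv2.medianBlur(im,3),cv2.COLOR_BGR2HSV)
m=((hsv[:,:,0]>95)&(hsv[:,:,2]<130)).astype(np.uint8); m[230:]=0
m=cv2.morphologyEx(m,cv2.MORPH_CLOSE,np.ones((3,3))); c=comp(m,258,190,20); print(c.min(0),c.max(0))
print(rel(c,.142,.042,.058,.058))
E
```

```text
[228. 151.] [292. 217.]
(array([0.00398828, 0.0024597 ]), np.float64(-88.93437123298645), array([0.0626, 0.0578]))
```

```bash
python3 -m crank '[[[0,0.003,-0.0015],[-1,0,0],-1],[[0.03,0,0],[0,0,0],-1],[[0.04,0,0],[0,0,0],-1],[[0.03,0,0],[0,0,0],-1],[[0.02,0,0],[0,0,0],-1],[[0.006,0,0],[0,0,0],-1],[[0,0,0],[0,0,0],-1]]' 40
python3 -m crank '[[[0,0,0],[0,0,0],0],[[0,0,0],[0,0,0],1],[[0,0,0],[0,0,0],1],[[0,0,0],[0,0,0],1],[[0,0,0],[0,0,0],1],[[0,0,0],[0,0,0],1],[[-0.01,0,0],[0,0,0],1],[[-0.03,0,0],[0,0,0],1],[[-0.04,0,0],[0,0,0],1],[[-0.04,0,0],[0,0,0],1],[[0,0,0],[0,0,0],1]]' 40
python3 - <<'E'
from h import *
yw=np.radians(-17.9); b=np.array([-np.sin(yw),np.cos(yw)]); r=np.array([.6246,.0292])-.083*b; print(r)
go(*r,.135,-17.9); C,im=snap('wrist','w9.png')
E
```

```text
time_s: 11.85
ee_pos: [0.551, 0.3541, 0.016]
ee_rot: [-64.0, 89.9, -136.1]
wrist_force: [0.7, -0.8, 1.1]
grip_width: 0.998
time_s: 12.95
ee_pos: [0.5551, 0.3562, 0.1432]
ee_rot: [105.9, 89.3, 33.7]
wrist_force: [0.6, 1.0, -1.2]
grip_width: 0.669
[ 0.5990894  -0.04978234]
shift [ 0.0059 -0.0829  0.3999] turn x 35.78 now [0.5551 0.3562 0.1432] jaw 17.88 t 12.95
```

```bash
python3 -m crank '[[[0,-0.0083,0.04],[0,0,0],1],[[0,-0.0083,0.04],[0,0,0],1],[[0,-0.0083,0.04],[0,0,0],1],[[0,-0.0083,0.04],[0,0,0],1],[[0,-0.0083,0.04],[0,0,0],1],[[0,-0.0083,0.04],[0,0,0],1],[[0,-0.0083,0.04],[0,0,0],1],[[0,-0.0083,0.04],[0,0,0],1],[[0,-0.0083,0.04],[0,0,0],1],[[0,-0.0083,0.04],[0,0,0],1],[[0,0,0],[0,0,0],1]]' 40
python3 -m crank '[[[0,0,0],[7.15,0,0],1],[[0,0,0],[7.15,0,0],1],[[0,0,0],[7.15,0,0],1],[[0,0,0],[7.15,0,0],1],[[0,0,0],[7.15,0,0],1],[[0,0,0],[0,0,0],1],[[0,0,0],[0,0,0],1],[[0,0,0],[0,0,0],1]]' 40
python3 - <<'E'
from h import *
go(.5991,-.0498,.135,-17.9); C,im=snap('wrist','w10.png'); go(.5991,-.0498,.135,-17.9)
E
```

```text
time_s: 14.1
ee_pos: [0.5941, -0.0612, 0.1361]
ee_rot: [-30.4, 89.7, -103.1]
wrist_force: [0.3, -0.7, -1.5]
grip_width: 0.668
time_s: 14.9
ee_pos: [0.5948, -0.0516, 0.1364]
ee_rot: [-83.2, 89.9, 169.1]
wrist_force: [0.2, -0.3, -1.0]
grip_width: 0.667
shift [ 0.0014  0.0035 -0.003 ] turn x 0.18 now [ 0.5948 -0.0516  0.1364] jaw -17.72 t 14.9
shift [ 0.0015  0.0033 -0.0031] turn x 0.14 now [ 0.595  -0.0517  0.1365] jaw -17.76 t 14.95
```

View pics/w10.png

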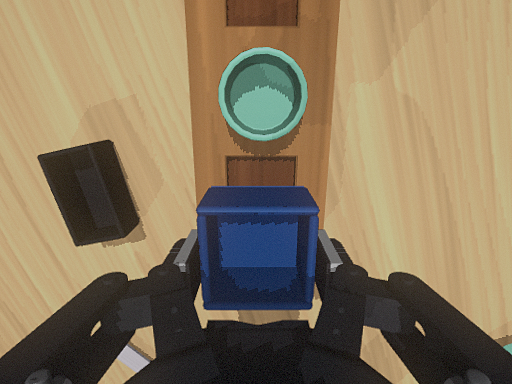

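The square dish is held straight at (258,248). The top edge of the square recess is at row 156, between columns 226 and 297, and the lower edge of the oblong recess is at row 26.

```bash
python3 - <<'E'
from h import *
im=cv2.imread('pics/w10.png'); C=toolcam(.1365)
def m(p): return ray(C,p,.036)[:,:2]
E=dict(L=m([sub(im,226,v,1,0,6) for v in range(162,184,3)]),R=m([sub(im,297,v,1,0,6) for v in range(162,184,3)]),T=m([sub(im,u,156,0,1,5) for u in range(233,292,5)]),OB=m([sub(im,u,26,0,1,5) for u in range(233,292,5)]))
for n,P in E.items(): print(n,np.median(P,0).round(4),P.std(0).round(4))
bl=m([sub(im,192,v,1,0,6) for v in range(60,180,8)]); br=m([sub(im,334,v,1,0,6) for v in range(60,180,8)])
print('board L,R slopes',np.polyfit(bl[:,1],bl[:,0],1).round(4),np.polyfit(br[:,1],br[:,0],1).round(4))
hsv=cv2.cvtColor(cv2.medianBlur(im,3),cv2.COLOR_BGR2HSV); mm=((hsv[:,:,0]>95)&(hsv[:,:,0]<135)&(hsv[:,:,1]>70)&(hsv[:,:,2]>40)).astype(np.uint8)
c=comp(cv2.morphologyEx(mm,cv2.MORPH_CLOSE,np.ones((3,3))),258,248,30); print(c.min(0),c.max(0))
for z in (.158,.162): print(rectfar(C,c,z,.058,.058))
E
```

```text
L [-0.0274  0.0172] [0.0003 0.0063]
R [0.0349 0.0172] [0.0003 0.0063]
T [0.0038 0.0326] [0.0153 0.0003]
OB [0.0035 0.1355] [0.0136 0.0003]
board L,R slopes [ 0.0069 -0.0563] [-0.      0.0643]
[197. 187.] [319. 310.]
(array([ 1.36233472e-03, -2.13060244e-05]), np.float64(89.98210906982422), array([0.0675, 0.0585]))
(array([0.00039353, 0.00335129]), np.float64(89.98210906982422), array([0.0653, 0.0566]))
```

```bash
python3 -m crank '[[[0.02,0.0023,-0.0005],[0,0,0],1],[[0.02,0,0],[0,0,0],1],[[0.02,0,0],[0,0,0],1],[[0.015,0,0],[0,0,0],1],[[0.005,0,0],[0,0,0],1],[[0,0,0],[0,0,0],1],[[0.003,0,0],[0,0,0],1],[[0.003,0,0],[0,0,0],1],[[0,0,0],[0,0,0],1]]' 40
python3 -m crank '[[[0.002,0,0],[0,0,0],1],[[0.002,0,0],[0,0,0],1],[[0,0,0],[0,0,0],1]]' 40
python3 -m crank '[[[0.001,0,0],[0,0,0],1],[[0.001,0,0],[0,0,0],1],[[0,0,0],[0,0,0],1]]' 40
```

```text
time_s: 15.85
ee_pos: [0.5978, -0.052, 0.0511]
ee_rot: [115.0, 90.0, 7.2]
wrist_force: [-0.1, 0.6, -1.4]
grip_width: 0.671
time_s: 16.15
ee_pos: [0.5975, -0.0521, 0.0466]
ee_rot: [-73.8, 90.0, 178.3]
wrist_force: [-1.3, 1.8, -2.0]
grip_width: 0.671
time_s: 16.45
ee_pos: [0.5976, -0.0521, 0.0447]
ee_rot: [-73.4, 90.0, 178.7]
wrist_force: [0.3, 0.1, -1.7]
grip_width: 0.671
```

```bash
python3 -m crank '[[[0.001,0,0],[0,0,0],1],[[0.001,0,0],[0,0,0],1],[[0,0,0],[0,0,0],1]]' 40; python3 -m crank '[[[0.001,0,0],[0,0,0],1],[[0,0,0],[0,0,0],1]]' 40; python3 -m crank '[[[0.001,0,0],[0,0,0],1],[[0,0,0],[0,0,0],1]]' 40
```

```text
time_s: 16.75
ee_pos: [0.5977, -0.0521, 0.0435]
ee_rot: [166.9, 90.0, 59.1]
wrist_force: [-1.8, 1.0, 4.1]
grip_width: 0.667
time_s: 16.95
ee_pos: [0.5977, -0.0521, 0.0434]
ee_rot: [178.3, 89.9, 70.5]
wrist_force: [-3.3, 0.7, 11.1]
grip_width: 0.67
time_s: 17.15
ee_pos: [0.5977, -0.0521, 0.0434]
ee_rot: [-179.9, 89.9, 72.2]
wrist_force: [-5.2, 1.9, 19.2]
grip_width: 0.667
```

Contact at 0.0434 matches the round dish, so the square one is on the floor. I relieve, release and rise, then move over the oblong.

```bash
python3 -m crank '[[[-0.0025,0,0],[0,0,0],1],[[0,0,0],[0,0,0],1]]' 40; python3 -m crank '[[[0,0,0],[0,0,0],0.2],[[0,0,0],[0,0,0],-0.2],[[0,0,0],[0,0,0],-0.6],[[0,0,0],[0,0,0],-1],[[0,0,0],[0,0,0],-1],[[-0.02,0,0],[0,0,0],-1],[[-0.04,0,0],[0,0,0],-1],[[-0.04,0,0],[0,0,0],-1],[[0,0,0],[0,0,0],-1],[[0,0,0],[0,0,0],-1]]' 40
python3 - <<'E'
from h import *
go(.437,-.009,.15,-5.7); C,im=snap('wrist','w11.png'); C=toolcam(env.get_obs()['ee_pos'][2])
hsv=cv2.cvtColor(cv2.medianBlur(im,3),cv2.COLOR_BGR2HSV); m=cv2.inRange(hsv,(0,0,0),(179,255,60))
n,l,s,ce=cv2.connectedComponentsWithStats(m); print([(s[i].tolist()) for i in range(1,n) if s[i,4]>300])
E
```

```text
time_s: 17.35
ee_pos: [0.598, -0.0521, 0.0437]
ee_rot: [102.4, 89.9, -5.5]
wrist_force: [0.7, -0.2, -1.4]
grip_width: 0.668
time_s: 18.35
ee_pos: [0.5982, -0.052, 0.1441]
ee_rot: [112.1, 89.9, 4.3]
wrist_force: [-0.1, -0.6, -0.1]
grip_width: 0.999
shift [-0.0062 -0.1666  0.0084] turn x -12.13 now [ 0.5982 -0.052   0.1441] jaw -17.83 t 18.35
[[40, 140, 98, 103, 6565], [0, 237, 512, 147, 40312]]
```

```bash
python3 -m crank '[[[0,-0.0416,0.0021],[0,0,0],-1],[[0,-0.0416,0.0021],[0,0,0],-1],[[0,-0.0416,0.0021],[0,0,0],-1],[[0,-0.0416,0.0021],[0,0,0],-1],[[0,0,0],[-6,0,0],-1],[[0,0,0],[-6,0,0],-1],[[0,0,0],[0,0,0],-1],[[0,0,0],[0,0,0],-1],[[0,0,0],[0,0,0],-1]]'
python3 - <<'E'
from h import *
C,im=snap('wrist','w12.png'); z0=env.get_obs()['ee_pos'][2]; C=toolcam(z0)
hsv=cv2.cvtColor(cv2.medianBlur(im,3),cv2.COLOR_BGR2HSV); m=cv2.inRange(hsv,(0,0,0),(179,255,75)); m[255:]=0
c=comp(m,258,195,15); print(c.min(0),c.max(0)); print(z0,rectfar(C,c,.042,.052,.092))
E
```

```text
time_s: 19.3
ee_pos: [0.4365, -0.0092, 0.1428]
ee_rot: [-67.7, 89.9, -163.6]
wrist_force: [0.1, 0.3, 0.0]
grip_width: 1.004
[233. 136.] [291. 234.]
0.14290082641112198 (array([0.00502091, 0.00204786]), np.float64(-0.017791748046875), array([0.0514, 0.0933]))
```

View pics/w12.png

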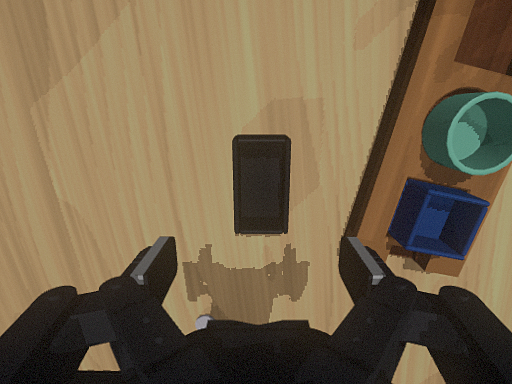

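The oblong lies straight between the jaws at columns 233-291, rows 136-234. Both placed dishes sit well at (470,133) and (437,220). Descending and gripping.

```bash
python3 -m crank '[[[0,0.004,-0.002],[0,0,0],-1],[[0.03,0,0],[0,0,0],-1],[[0.04,0,0],[0,0,0],-1],[[0.03,0,0],[0,0,0],-1],[[0.02,0,0],[0,0,0],-1],[[0.007,0,0],[0,0,0],-1],[[0,0,0],[0,0,0],-1]]' 40
python3 -m crank '[[[0,0,0],[0,0,0],0],[[0,0,0],[0,0,0],1],[[0,0,0],[0,0,0],1],[[0,0,0],[0,0,0],1],[[0,0,0],[0,0,0],1],[[0,0,0],[0,0,0],1],[[-0.01,0,0],[0,0,0],1],[[-0.03,0,0],[0,0,0],1],[[-0.04,0,0],[0,0,0],1],[[-0.04,0,0],[0,0,0],1],[[0,0,0],[0,0,0],1],[[0,0,0],[0,0,0],1]]' 45
python3 - <<'E'
from h import *
yw=np.radians(-17.9); b=np.array([-np.sin(yw),np.cos(yw)]); r=np.array([.6246,.0292])+.1*b; print(r)
go(*r,.135,-17.9); C,im=snap('wrist','w13.png')
E
```

```text
time_s: 20.05
ee_pos: [0.4408, -0.0076, 0.0156]
ee_rot: [-84.2, 89.9, 179.9]
wrist_force: [0.2, 0.6, 0.9]
grip_width: 0.997
time_s: 21.25
ee_pos: [0.4411, -0.0071, 0.1374]
ee_rot: [109.9, 89.8, 14.1]
wrist_force: [0.6, -0.2, -2.3]
grip_width: 0.594
[0.65533566 0.12435944]
shift [ 0.0031  0.1998 -0.1525] turn x 12.09 now [ 0.4411 -0.0071  0.1374] jaw -5.81 t 21.25
```

```bash
python3 -m crank '[[[0,0.0333,-0.0254],[0,0,0],1],[[0,0.0333,-0.0254],[0,0,0],1],[[0,0.0333,-0.0254],[0,0,0],1],[[0,0.0333,-0.0254],[0,0,0],1],[[0,0.0333,-0.0254],[0,0,0],1],[[0,0.0333,-0.0254],[0,0,0],1],[[0,0,0],[6.1,0,0],1],[[0,0,0],[6.1,0,0],1],[[0,0,0],[0,0,0],1],[[0,0,0],[0,0,0],1],[[0,0,0],[0,0,0],1]]' 45
python3 - <<'E'
from h import *
go(.65533,.12436,.135,-17.9); C,im=snap('wrist','w14.png'); go(.65533,.12436,.135,-17.9); C=toolcam(.135)
# board outline predictions: recess far (T) edge at board y=136 and board end at 155, if centred
for y in (.048,.067): print(y,proj(C,[[-.06,y,.036],[-.028,y,.036],[.028,y,.036],[.06,y,.036]]).round(0).tolist())
g=cv2.GaussianBlur(cv2.cvtColor(im,cv2.COLOR_BGR2GRAY),(3,3),0)
for u in (240,260,280): print(u,g[70:210:4,u].tolist())
for v in (150,165): print(v,g[v,170:350:4].tolist())
hsv=cv2.cvtColor(cv2.medianBlur(im,3),cv2.COLOR_BGR2HSV); m=cv2.inRange(hsv,(0,0,0),(179,255,55))
r=m[215:300]; print('dark row extents',[(v,np.flatnonzero(m[v])[[0,-1]].tolist() if m[v].any() else None) for v in range(150,240,8)])
E
```

```text
time_s: 22.4
ee_pos: [0.6543, 0.1233, 0.1353]
ee_rot: [-63.2, 89.9, -171.2]
wrist_force: [0.4, 0.0, -1.7]
grip_width: 0.6
shift [ 0.0003  0.0007 -0.0013] turn x -0.09 now [0.6543 0.1233 0.1353] jaw -17.99 t 22.4
shift [ 0.0007  0.0004 -0.0012] turn x -0.11 now [0.6545 0.1234 0.1357] jaw -18.01 t 22.45
0.048 [[187.0, 138.0], [224.0, 138.0], [289.0, 138.0], [326.0, 138.0]]
0.067 [[185.0, 115.0], [223.0, 115.0], [289.0, 115.0], [327.0, 115.0]]
240 [164, 157, 153, 151, 151, 152, 154, 156, 154, 152, 153, 150, 118, 121, 120, 120, 119, 98, 57, 77, 77, 77, 75, 37, 35, 34, 44, 60, 32, 30, 31, 28, 32, 39, 40]
260 [172, 172, 161, 159, 159, 160, 158, 153, 154, 154, 155, 152, 114, 114, 115, 114, 108, 87, 57, 73, 75, 73, 72, 31, 32, 30, 38, 61, 27, 29, 29, 28, 26, 35, 35]
280 [178, 176, 172, 171, 170, 170, 170, 169, 168, 168, 167, 157, 111, 111, 111, 112, 113, 94, 57, 80, 78, 78, 76, 34, 33, 33, 38, 60, 33, 33, 34, 29, 40, 43, 37]
150 [168, 164, 170, 168, 169, 124, 116, 128, 131, 128, 122, 121, 116, 111, 68, 76, 76, 79, 82, 80, 79, 78, 74, 73, 73, 71, 77, 78, 81, 75, 83, 116, 119, 119, 117, 119, 121, 117, 119, 143, 170, 168, 164, 169, 169]
165 [173, 171, 162, 165, 168, 145, 117, 124, 132, 133, 47, 43, 43, 40, 39, 36, 38, 34, 35, 32, 34, 33, 32, 35, 31, 33, 32, 35, 35, 34, 35, 38, 38, 38, 73, 119, 119, 117, 120, 160, 172, 169, 168, 172, 169]
dark row extents [(150, None), (158, None), (166, [209, 306]), (174, [206, 313]), (182, [208, 314]), (190, [201, 314]), (198, [202, 313]), (206, [203, 313]), (214, [203, 312]), (222, [203, 312]), (230, [203, 311]), (238, [188, 328])]
```

```bash
python3 - <<'E'
from h import *
C=toolcam(.1355); im=cv2.imread('pics/w14.png'); g=cv2.GaussianBlur(cv2.cvtColor(im,cv2.COLOR_BGR2GRAY),(3,3),0); print('rim rows',g[170:186,260].tolist())
for z in (.1585,.1615):
  for n,v,h in (('oblong',176.5,.046),('square',212,.029),('round',204.5,.033)):
    print(z,n,(ray(C,[(258,v)],z)[0,1]-h).round(4))
sq=cv2.cvtColor(cv2.imread('pics/w10.png'),cv2.COLOR_BGR2GRAY); print('sq rows',sq[200:220,258].tolist())
rn=cv2.cvtColor(cv2.imread('pics/w4.png'),cv2.COLOR_BGR2GRAY); print('rn rows',rn[196:214,258].tolist())
# near side of the oblong
print('near',proj(C,[[.0015,-.046,.1585]]),[(v,int(g[v,258])) for v in range(300,345,3)])
E
```

```text
rim rows [30, 29, 30, 34, 38, 42, 49, 58, 61, 48, 34, 30, 27, 25, 27, 28]
0.1585 oblong -0.0022
0.1585 square -0.0021
0.1585 round -0.0024
0.1615 oblong -0.0015
0.1615 square -0.0009
0.1615 round -0.0013
sq rows [42, 44, 52, 48, 43, 48, 54, 66, 66, 74, 83, 91, 69, 62, 59, 39, 41, 47, 37, 45]
rn rows [93, 94, 95, 99, 98, 93, 94, 95, 105, 157, 157, 150, 144, 149, 145, 135, 144, 124]
near [[258.34030301 337.90940498]] [(300, 12), (303, 14), (306, 13), (309, 16), (312, 12), (315, 15), (318, 12), (321, 16), (324, 21), (327, 29), (330, 23), (333, 29), (336, 26), (339, 27), (342, 26)]
```

```bash
python3 -m crank '[[[0.02,0,0.0003],[0,0,0],1],[[0.02,0,0],[0,0,0],1],[[0.02,0,0],[0,0,0],1],[[0.015,0,0],[0,0,0],1],[[0.004,0,0],[0,0,0],1],[[0,0,0],[0,0,0],1],[[0.003,0,0],[0,0,0],1],[[0.003,0,0],[0,0,0],1],[[0,0,0],[0,0,0],1]]' 45
python3 -m crank '[[[0.002,0,0],[0,0,0],1],[[0.002,0,0],[0,0,0],1],[[0,0,0],[0,0,0],1]]' 45
python3 -m crank '[[[0.001,0,0],[0,0,0],1],[[0.001,0,0],[0,0,0],1],[[0,0,0],[0,0,0],1]]' 45
```

```text
time_s: 23.35
ee_pos: [0.6552, 0.1235, 0.0516]
ee_rot: [128.0, 90.0, 19.9]
wrist_force: [-0.4, 0.6, -2.3]
grip_width: 0.602
time_s: 23.65
ee_pos: [0.6548, 0.1235, 0.0471]
ee_rot: [-64.9, 90.0, -173.0]
wrist_force: [-0.6, -0.1, -2.9]
grip_width: 0.598
time_s: 23.95
ee_pos: [0.655, 0.1234, 0.0452]
ee_rot: [-61.7, 90.0, -169.7]
wrist_force: [-0.2, -0.9, -1.8]
grip_width: 0.599
```

```bash
python3 -m crank '[[[0.001,0,0],[0,0,0],1],[[0.001,0,0],[0,0,0],1],[[0,0,0],[0,0,0],1]]' 45
python3 -m crank '[[[0.001,0,0],[0,0,0],1],[[0,0,0],[0,0,0],1]]' 45
python3 -m crank '[[[0.001,0,0],[0,0,0],1],[[0,0,0],[0,0,0],1]]' 45
```

```text
time_s: 24.25
ee_pos: [0.6549, 0.1234, 0.0432]
ee_rot: [-50.9, 90.0, -159.0]
wrist_force: [-0.7, 0.3, -0.6]
grip_width: 0.599
time_s: 24.45
ee_pos: [0.6551, 0.1235, 0.0426]
ee_rot: [154.9, 90.0, 46.9]
wrist_force: [-1.0, -0.2, 0.9]
grip_width: 0.599
time_s: 24.65
ee_pos: [0.6552, 0.1234, 0.0426]
ee_rot: [-169.6, 90.0, 82.4]
wrist_force: [-2.2, 0.7, 7.2]
grip_width: 0.602
```

The oblong rests on the floor at 0.0426. I release it and go over the spade.

```bash
python3 -m crank '[[[-0.0015,0,0],[0,0,0],1],[[0,0,0],[0,0,0],1]]' 45; python3 -m crank '[[[0,0,0],[0,0,0],0.2],[[0,0,0],[0,0,0],-0.2],[[0,0,0],[0,0,0],-0.6],[[0,0,0],[0,0,0],-1],[[0,0,0],[0,0,0],-1],[[-0.02,0,0],[0,0,0],-1],[[-0.04,0,0],[0,0,0],-1],[[-0.04,0,0],[0,0,0],-1],[[-0.04,0,0],[0,0,0],-1],[[0,0,0],[0,0,0],-1],[[0,0,0],[0,0,0],-1]]' 40
python3 - <<'E'
from h import *
go(.389,-.264,.18,26.4)
E
```

```text
time_s: 24.85
ee_pos: [0.6552, 0.1235, 0.0429]
ee_rot: [104.6, 90.0, -3.4]
wrist_force: [0.7, 0.2, -1.4]
grip_width: 0.6
time_s: 25.95
ee_pos: [0.6557, 0.1235, 0.1842]
ee_rot: [126.9, 89.8, 18.8]
wrist_force: [1.2, 0.6, -0.2]
grip_width: 0.999
shift [ 0.0032 -0.1336  0.4511] turn x -44.44 now [0.6557 0.1235 0.1842] jaw -18.04 t 25.95
```

```bash
python3 -m crank '[[[0,-0.0121,0.041],[0,0,0],-1],[[0,-0.0121,0.041],[0,0,0],-1],[[0,-0.0121,0.041],[0,0,0],-1],[[0,-0.0121,0.041],[0,0,0],-1],[[0,-0.0121,0.041],[0,0,0],-1],[[0,-0.0121,0.041],[0,0,0],-1],[[0,-0.0121,0.041],[0,0,0],-1],[[0,-0.0121,0.041],[0,0,0],-1],[[0,-0.0121,0.041],[0,0,0],-1],[[0,-0.0121,0.041],[0,0,0],-1],[[0,-0.0121,0.041],[0,0,0],-1],[[0,0,0],[0,0,0],-1]]'
python3 -m crank '[[[0,0,0],[-7.4,0,0],-1],[[0,0,0],[-7.4,0,0],-1],[[0,0,0],[-7.4,0,0],-1],[[0,0,0],[-7.4,0,0],-1],[[0,0,0],[-7.4,0,0],-1],[[0,0,0],[-7.4,0,0],-1],[[0,0,0],[0,0,0],-1],[[0,0,0],[0,0,0],-1],[[0,0,0],[0,0,0],-1]]'
python3 - <<'E'
from h import *
go(.389,-.264,.18,26.4)
C,im=snap('wrist','w15.png'); z0=env.get_obs()['ee_pos'][2]; C=toolcam(z0)
hsv=cv2.cvtColor(cv2.medianBlur(im,3),cv2.COLOR_BGR2HSV)
print(proj(C,[[0,0,.016],[0,.0225,.016],[0,.0975,.0095],[0,-.04,.016]]).round(0).tolist())
for nm,m in (('blade',((hsv[:,:,1]<45)&(hsv[:,:,2]>80)).astype(np.uint8)),('handle',cv2.inRange(hsv,(0,0,0),(179,255,60)))):
    m[255:]=0
    n,l,s,c=cv2.connectedComponentsWithStats(m)
    for i in range(1,n):
        if s[i,4]>150: 
            P=np.argwhere(l==i)[:,::-1].astype(float); X=ray(C,P,.012)[:,:2]; vx,vy,x,y=cv2.fitLine(X.astype(np.float32),2,0,.001,.001).ravel()
            print(nm,s[i].tolist(),'axis ang from tool',np.degrees(np.arctan2(vy,vx)).round(2),'centroid',X.mean(0).round(4),'ylim',np.percentile(X[:,1],[0.5,99.5]).round(4))
E
```

```text
time_s: 27.15
ee_pos: [0.3836, -0.2687, 0.1821]
ee_rot: [-50.5, 89.8, -159.2]
wrist_force: [-1.3, 0.3, 0.2]
grip_width: 0.995
time_s: 28.05
ee_pos: [0.3886, -0.2637, 0.1824]
ee_rot: [-146.0, 89.9, 150.3]
wrist_force: [-0.1, 0.5, -0.3]
grip_width: 1.001
shift [0.0024 0.0002 0.0004] turn x -0.13 now [ 0.3886 -0.2637  0.1824] jaw 26.27 t 28.05
[[256.0, 173.0], [256.0, 154.0], [256.0, 83.0], [256.0, 206.0]]
blade [249, 82, 25, 70, 1581] axis ang from tool 88.47 centroid [0.0051 0.0617] ylim [0.025  0.0976]
handle [437, 17, 75, 149, 3255] axis ang from tool -65.62 centroid [0.2484 0.0784] ylim [0.0129 0.1591]
handle [6, 54, 152, 124, 10508] axis ang from tool -28.5 centroid [-0.1947  0.0648] ylim [0.0007 0.1249]
handle [495, 70, 17, 39, 363] axis ang from tool -66.54 centroid [0.2716 0.0947] ylim [0.0746 0.112 ]
handle [250, 152, 20, 84, 1454] axis ang from tool 88.66 centroid [ 0.0033 -0.0256] ylim [-0.0795  0.0238]
handle [157, 237, 20, 18, 224] axis ang from tool 54.82 centroid [-0.1113 -0.0967] ylim [-0.1063 -0.0824]
handle [340, 237, 19, 18, 223] axis ang from tool -55.34 centroid [ 0.1141 -0.0967] ylim [-0.1064 -0.0825]
```

```bash
python3 -m crank '[[[0,0.003,-0.002],[1.4,0,0],-1],[[0.04,0,0],[0,0,0],-0.6],[[0.04,0,0],[0,0,0],-0.3],[[0.04,0,0],[0,0,0],0],[[0.03,0,0],[0,0,0],0],[[0.02,0,0],[0,0,0],0],[[0.007,0,0],[0,0,0],0],[[0,0,0],[0,0,0],0],[[0,0,0],[0,0,0],0]]' 60
python3 - <<'E'
from h import *
o=env.get_obs(); print(o['ee_pos'],o['wrist_force'],o['grip_width'])
C,im=snap('wrist','w16.png'); C=toolcam(.004)
hsv=cv2.cvtColor(cv2.medianBlur(im,3),cv2.COLOR_BGR2HSV); m=((hsv[:,:,1]<45)&(hsv[:,:,2]>70)).astype(np.uint8)
n,l,s,c=cv2.connectedComponentsWithStats(m)
for i in range(1,n):
    if s[i,4]>400:
        X=ray(C,np.argwhere(l==i)[:,::-1].astype(float),.0095)[:,:2]; vx,vy,x,y=cv2.fitLine(X.astype(np.float32),2,0,.001,.001).ravel(); print(s[i].tolist(),np.degrees(np.arctan2(vy,vx)).round(2),X.mean(0).round(4),np.percentile(X,[.5,99.5],axis=0).round(4).tolist())
E
```

```text
time_s: 29.0
ee_pos: [0.3911, -0.2612, 0.0065]
ee_rot: [24.9, 89.9, -40.1]
wrist_force: [0.3, 1.4, 0.7]
grip_width: 0.5
[ 0.39112359 -0.26124418  0.00646442] [0.29288544 1.43757017 0.71819559] 0.49994026246559975
[228, 49, 55, 156, 7809] -89.87 [0.0002 0.0624] [[-0.0125, 0.0248], [0.0128, 0.097]]
```

The blade is centred and aligned between the fingers. I go down 3 mm, close and lift.

```bash
python3 -m crank '[[[0.003,0,0],[0,0,0],0],[[0,0,0],[0,0,0],1],[[0,0,0],[0,0,0],1],[[0,0,0],[0,0,0],1],[[0,0,0],[0,0,0],1],[[0,0,0],[0,0,0],1],[[0,0,0],[0,0,0],1]]' 60
python3 -m crank '[[[-0.01,0,0],[0,0,0],1],[[-0.02,0,0],[0,0,0],1],[[-0.02,0,0],[0,0,0],1],[[-0.02,0,0],[0,0,0],1],[[0,0,0],[0,0,0],1],[[0,0,0],[0,0,0],1]]' 60
python3 - <<'E'
from h import *
go(.5431,-.2227,.075,-18.1)
E
```

```text
time_s: 29.75
ee_pos: [0.3909, -0.2612, 0.0036]
ee_rot: [43.0, 89.9, -22.0]
wrist_force: [0.7, 0.0, 5.6]
grip_width: 0.238
time_s: 30.35
ee_pos: [0.3908, -0.261, 0.0734]
ee_rot: [38.8, 89.9, -26.3]
wrist_force: [-0.3, -0.8, -1.4]
grip_width: 0.238
shift [-0.0015  0.1542  0.0296] turn x 43.07 now [ 0.3908 -0.261   0.0734] jaw 24.97 t 30.35
```

```bash
python3 -m crank '[[[0,0,0],[7.18,0,0],1],[[0,0,0],[7.18,0,0],1],[[0,0,0],[7.18,0,0],1],[[0,0,0],[7.18,0,0],1],[[0,0,0],[7.18,0,0],1],[[0,0,0],[7.18,0,0],1],[[0,0.0332,-0.021],[0,0,0],1],[[0,0.0332,-0.021],[0,0,0],1],[[0,0.0332,-0.021],[0,0,0],1],[[0,0.0332,-0.021],[0,0,0],1],[[0,0,0],[0,0,0],1],[[0,0,0],[0,0,0],1]]' 60
python3 -m crank '[[[0.02,0,0],[0,0,0],1],[[0.02,0,0],[0,0,0],1],[[0.015,0,0],[0,0,0],1],[[0.0085,0,0],[0,0,0],1],[[0,0,0],[0,0,0],1],[[0,0,0],[0,0,0],1],[[0,0,0],[0,0,0],1]]' 60
python3 - <<'E'
from h import *
go(.5431,-.2227,.010,-18.1); C,im=snap('wrist','w17.png'); go(.5431,-.2227,.010,-18.1)
big=cv2.resize(im[0:260,120:400],(700,650)[:2] if 0 else (646,600),interpolation=cv2.INTER_CUBIC); cv2.imwrite('pics/w17b.png',big)
E
```

```text
time_s: 31.55
ee_pos: [0.5431, -0.2213, 0.0714]
ee_rot: [-90.2, 89.9, 161.8]
wrist_force: [-0.5, -0.7, -0.5]
grip_width: 0.236
time_s: 32.25
ee_pos: [0.5434, -0.2229, 0.01]
ee_rot: [82.4, 89.9, -25.7]
wrist_force: [-0.4, 0.4, -0.4]
grip_width: 0.237
shift [ 0.     -0.0003 -0.0001] turn x -0.03 now [ 0.5434 -0.2229  0.01  ] jaw -18.13 t 32.25
shift [ 0.0001 -0.0004  0.    ] turn x -0.03 now [ 0.5435 -0.2228  0.0101] jaw -18.13 t 32.3
```

View pics/w17b.png

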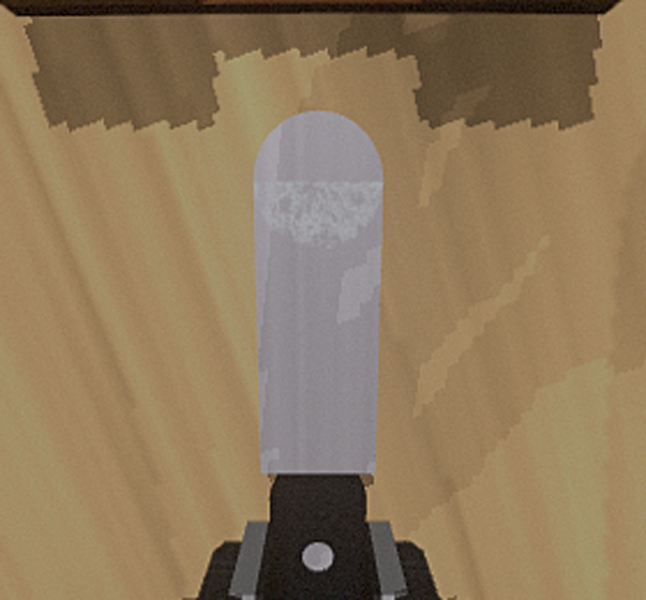

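The picture shows the blade straight ahead, tip at crop (318,110), and the board end along the top with its middle near column 315. Three-dish contact came about 2 mm high, so I check the blade's height in the grip from its apparent width before going in.

```bash
python3 - <<'E'
from h import *
def W(f,zt):
    im=cv2.imread('pics/'+f); C=toolcam(zt); out=[]
    for a,b in ((100,130),(130,160),(160,190)):
        w=[];c=[]
        for v in range(a,b,2):
            l=sub(im,232+ (v-75)*.03,v,1,0,7)[0]; r=sub(im,284-(v-75)*.02,v,1,0,7)[0]; w.append(r-l); c.append((l+r)/2)
        w0=np.mean(w); u0=np.mean(c); v=(a+b)/2-1
        best=min(np.arange(-.01,.03,.0002),key=lambda z:abs(np.ptp(ray(C,[(u0-w0/2,v),(u0+w0/2,v)],z)[:,0])-.026))
        out.append((round(w0,2),round(u0,2),'z-tcp',round(best-zt,4)))
    return out
print(W('w16.png',.0065)); print(W('w17.png',.010))
im=cv2.imread('pics/w17.png')
print(proj(toolcam(.010),[[x,y,z] for x,y,z in ((0,.12,.036),(0,.12,.005),(0,.095,.036),(0,.117,.036),(0,.07,.036))]).round(0).tolist())
E
```

```text
[(np.float64(53.52), np.float64(255.16), 'z-tcp', np.float64(0.0037)), (np.float64(52.15), np.float64(255.38), 'z-tcp', np.float64(0.0041)), (np.float64(50.32), np.float64(255.36), 'z-tcp', np.float64(0.0033))]
[(np.float64(48.82), np.float64(260.01), 'z-tcp', np.float64(-0.0098)), (np.float64(50.95), np.float64(258.15), 'z-tcp', np.float64(0.0008)), (np.float64(49.12), np.float64(257.96), 'z-tcp', np.float64(0.0))]
[[255.0, -26.0], [255.0, 4.0], [255.0, 49.0], [255.0, -17.0], [255.0, 116.0]]
```

```bash
python3 - <<'E'
from h import *
for f in ('w16.png','w17.png'):
    im=cv2.imread('pics/'+f); hsv=cv2.cvtColor(cv2.GaussianBlur(im,(3,3),0),cv2.COLOR_BGR2HSV)
    m=(hsv[:,:,1]<60)&(hsv[:,:,2]>70)
    for v in (60,80,100,120,140,160,180,196):
        x=np.flatnonzero(m[v-1:v+2,215:300].sum(0)>=2)+215; print(f,v,x.min(),x.max(),len(x),end=' | ')
    col=hsv[40:215,256]; print('\n vert',[i+40 for i in range(175) if m[i+40,256]][:1],[i+40 for i in range(175) if m[i+40,256]][-1:])
im=cv2.imread('pics/w17.png');print(im[100,225:292:2].tolist()[:12], im[150,225:245:1].tolist())
E
```

```text
w16.png 60 233 277 45 | w16.png 80 228 282 55 | w16.png 100 228 282 55 | w16.png 120 229 281 53 | w16.png 140 230 281 52 | w16.png 160 230 281 52 | w16.png 180 231 280 50 | w16.png 196 231 280 50 | 
 vert [48] [203]
w17.png 60 235 280 46 | w17.png 80 230 285 56 | w17.png 100 230 285 56 | w17.png 120 231 284 54 | w17.png 140 231 284 54 | w17.png 160 232 283 52 | w17.png 180 232 282 51 | w17.png 196 233 282 50 | 
 vert [48] [205]
[[106, 144, 163], [107, 146, 164], [96, 140, 163], [155, 148, 152], [153, 147, 152], [159, 154, 157], [155, 148, 153], [148, 144, 148], [154, 150, 152], [151, 144, 150], [143, 138, 142], [166, 162, 163]] [[103, 143, 163], [107, 144, 163], [109, 145, 164], [102, 143, 163], [95, 136, 159], [97, 138, 165], [129, 144, 156], [153, 142, 148], [139, 135, 140], [143, 138, 140], [138, 135, 141], [142, 138, 142], [141, 136, 142], [143, 139, 143], [147, 141, 145], [146, 142, 147], [143, 139, 144], [144, 139, 144], [141, 135, 143], [140, 137, 141]]
```

```bash
python3 -m crank '[[[-0.0007,0,-0.01],[0,0,0],1],[[0,0,-0.01],[0,0,0],1],[[0,0,-0.005],[0,0,0],1],[[0,0,0],[0,0,0],1]]' 60
python3 -m crank '[[[0,0,-0.005],[0,0,0],1],[[0,0,-0.005],[0,0,0],1],[[0,0,-0.004],[0,0,0],1],[[0,0,0],[0,0,0],1]]' 60
python3 - <<'E'
from h import *
C,im=snap('wrist','w18.png'); z0=env.get_obs()['ee_pos'][2]; C=toolcam(z0); go(.58,-.1085)
# notch edges seen in the board top near the blade
y=.081; print(proj(C,[[x,yy,.036] for yy in (y,y+.022) for x in (-.022,-.016,.016,.022)]).round(0).tolist())
g=cv2.GaussianBlur(cv2.cvtColor(im,cv2.COLOR_BGR2GRAY),(3,3),0)
for v in (30,50,65,75): print(v,[(u,int(g[v,u])) for u in range(200,316,4)])
E
```

```text
time_s: 32.7
ee_pos: [0.5515, -0.1965, 0.01]
ee_rot: [-173.5, 89.9, 78.6]
wrist_force: [0.1, -0.1, -1.7]
grip_width: 0.239
time_s: 33.1
ee_pos: [0.5554, -0.1845, 0.0099]
ee_rot: [-159.9, 90.0, 92.0]
wrist_force: [-0.3, -0.3, -0.8]
grip_width: 0.236
shift [ 0.     -0.0002 -0.0804] turn x 0 now [ 0.5552 -0.185   0.0099] jaw -18.08 t 33.15
[[200.0, 87.0], [215.0, 87.0], [295.0, 87.0], [310.0, 87.0], [196.0, 26.0], [212.0, 26.0], [297.0, 26.0], [313.0, 26.0]]
30 [(200, 73), (204, 73), (208, 71), (212, 71), (216, 66), (220, 68), (224, 69), (228, 71), (232, 70), (236, 67), (240, 68), (244, 68), (248, 65), (252, 63), (256, 65), (260, 67), (264, 66), (268, 64), (272, 62), (276, 63), (280, 62), (284, 62), (288, 64), (292, 66), (296, 65), (300, 64), (304, 64), (308, 64), (312, 65)]
50 [(200, 34), (204, 37), (208, 38), (212, 36), (216, 35), (220, 32), (224, 42), (228, 39), (232, 41), (236, 40), (240, 45), (244, 40), (248, 95), (252, 103), (256, 103), (260, 105), (264, 104), (268, 85), (272, 36), (276, 37), (280, 37), (284, 39), (288, 40), (292, 28), (296, 41), (300, 40), (304, 36), (308, 33), (312, 39)]
65 [(200, 44), (204, 40), (208, 39), (212, 39), (216, 29), (220, 44), (224, 44), (228, 49), (232, 88), (236, 117), (240, 117), (244, 105), (248, 103), (252, 102), (256, 104), (260, 103), (264, 103), (268, 104), (272, 103), (276, 103), (280, 103), (284, 47), (288, 41), (292, 40), (296, 30), (300, 42), (304, 36), (308, 38), (312, 74)]
75 [(200, 56), (204, 41), (208, 38), (212, 36), (216, 46), (220, 48), (224, 51), (228, 49), (232, 114), (236, 116), (240, 118), (244, 101), (248, 105), (252, 102), (256, 102), (260, 105), (264, 103), (268, 104), (272, 104), (276, 103), (280, 102), (284, 105), (288, 43), (292, 43), (296, 43), (300, 41), (304, 40), (308, 35), (312, 87)]
```

The notch walls (columns about 202 and 311) bracket the blade (232-286), and the tip is in the notch with no force. I push on.

```bash
python3 -m crank '[[[0,-0.0006,-0.005],[0,0,0],1],[[0,0,-0.005],[0,0,0],1],[[0,0,-0.005],[0,0,0],1],[[0,0,0],[0,0,0],1]]' 60
python3 -m crank '[[[0,0,-0.005],[0,0,0],1],[[0,0,-0.005],[0,0,0],1],[[0,0,-0.005],[0,0,0],1],[[0,0,0],[0,0,0],1]]' 60
python3 -m crank '[[[0,0,-0.005],[0,0,0],1],[[0,0,-0.005],[0,0,0],1],[[0,0,0],[0,0,0],1]]' 60
python3 -m crank '[[[0,0,-0.004],[0,0,0],1],[[0,0,-0.004],[0,0,0],1],[[0,0,0],[0,0,0],1]]' 60
```

```text
time_s: 33.55
ee_pos: [0.5596, -0.1695, 0.0099]
ee_rot: [-165.4, 89.9, 86.6]
wrist_force: [0.3, -0.4, -0.5]
grip_width: 0.237
time_s: 33.95
ee_pos: [0.5643, -0.1553, 0.0099]
ee_rot: [-167.7, 90.0, 84.3]
wrist_force: [0.2, 0.6, -1.0]
grip_width: 0.239
time_s: 34.25
ee_pos: [0.5673, -0.1459, 0.0099]
ee_rot: [-166.2, 89.9, 85.7]
wrist_force: [-0.6, 0.1, -0.4]
grip_width: 0.239
time_s: 34.55
ee_pos: [0.5697, -0.1386, 0.0099]
ee_rot: [-168.4, 90.0, 83.6]
wrist_force: [0.2, 0.6, -2.3]
grip_width: 0.236
```

```bash
python3 -m crank '[[[0,0,-0.003],[0,0,0],1],[[0,0,-0.002],[0,0,0],1],[[0,0,0],[0,0,0],1]]' 60
python3 -m crank '[[[0,0,-0.0015],[0,0,0],1],[[0,0,0],[0,0,0],1]]' 60
python3 -m crank '[[[0,0,-0.0015],[0,0,0],1],[[0,0,0],[0,0,0],1]]' 60
python3 -m crank '[[[0,0,-0.0015],[0,0,0],1],[[0,0,0],[0,0,0],1]]' 60
```

```text
time_s: 34.85
ee_pos: [0.5711, -0.1344, 0.01]
ee_rot: [-157.0, 90.0, 94.9]
wrist_force: [-0.5, -0.1, -0.9]
grip_width: 0.239
time_s: 35.05
ee_pos: [0.5715, -0.1333, 0.01]
ee_rot: [-178.5, 90.0, 73.4]
wrist_force: [-0.0, 0.2, -1.0]
grip_width: 0.238
time_s: 35.25
ee_pos: [0.5719, -0.1321, 0.01]
ee_rot: [31.7, 90.0, -76.4]
wrist_force: [-0.2, -0.9, -0.2]
grip_width: 0.237
time_s: 35.45
ee_pos: [0.5719, -0.1321, 0.0101]
ee_rot: [16.1, 89.9, -92.1]
wrist_force: [-1.0, -3.5, -0.3]
grip_width: 0.24
```

The shoulder meets the wood where predicted (24.9 mm ahead of the TCP). One more firm push, then release and rise.

```bash
python3 -m crank '[[[0,0,-0.0015],[0,0,0],1],[[0,0,0],[0,0,0],1]]' 60
python3 -m crank '[[[0,0,0],[0,0,0],0.4],[[0,0,0],[0,0,0],0.1],[[0,0,0],[0,0,0],-0.1],[[0,0,0],[0,0,0],-0.1],[[-0.01,0,0],[0,0,0],-0.1],[[-0.03,0,0],[0,0,0],-0.1],[[-0.04,0,0],[0,0,0],-0.1],[[-0.04,0,0],[0,0,0],-0.1],[[-0.04,0,0],[0,0,0],-0.1],[[0,0,0],[0,0,0],-0.1],[[0,0,0],[0,0,0],-0.1]]' 60
python3 - <<'E'
from h import *
C,im=snap('wrist','w19.png'); z0=env.get_obs()['ee_pos'][2]; C=toolcam(z0); print(z0)
print('mouth/board corners pred', proj(C,[[0,.0248,.036],[-.06,.0248,.036],[.06,.0248,.036],[0,.0248,.016]]).round(0).tolist())
hsv=cv2.cvtColor(cv2.medianBlur(im,3),cv2.COLOR_BGR2HSV)
for nm,m in (('blade',((hsv[:,:,1]<45)&(hsv[:,:,2]>80)).astype(np.uint8)),('handle',cv2.inRange(hsv,(0,0,0),(179,255,50))),('mint',cv2.inRange(hsv,(65,60,40),(95,255,255))),('blue',cv2.inRange(hsv,(105,90,30),(130,255,255)))):
    m[255:]=0; n,l,s,c=cv2.connectedComponentsWithStats(m)
    for i in range(1,n):
        if s[i,4]>120: P=ray(C,np.argwhere(l==i)[:,::-1].astype(float),.0125 if nm in('blade','handle') else .067)[:,:2]; print(nm,s[i].tolist(),P.mean(0).round(4),np.percentile(P,[.5,99.5],axis=0).round(4).tolist())
v=[hsv[r,258].tolist() for r in range(100,215,4)]; print(v)
C,im=snap('top','top9.png'); snap('side','side9.png')
a=cv2.cvtColor(im,cv2.COLOR_BGR2GRAY).astype(int); b=cv2.cvtColor(cv2.imread('pics/top0.png'),cv2.COLOR_BGR2GRAY).astype(int)
for n,(x0,y0,x1,y1) in dict(jar=(108,88,136,118),mug=(368,96,418,140)).items(): print(n,np.abs(a-b)[y0:y1,x0:x1].mean().round(2))
E
```

```text
time_s: 35.65
ee_pos: [0.5719, -0.132, 0.0102]
ee_rot: [13.6, 89.8, -94.6]
wrist_force: [-2.4, -5.8, 0.2]
grip_width: 0.238
time_s: 36.75
ee_pos: [0.5735, -0.1289, 0.1715]
ee_rot: [114.0, 89.8, 5.9]
wrist_force: [0.0, 0.4, -0.3]
grip_width: 0.551
0.17017585238670652
mouth/board corners pred [[256.0, 158.0], [197.0, 158.0], [316.0, 158.0], [256.0, 154.0]]
blade [245, 140, 24, 19, 448] [0.0001 0.0302] [[-0.0125, 0.0203], [0.0126, 0.0398]]
blade [190, 228, 21, 27, 272] [-0.068  -0.0809] [[-0.0807, -0.0977], [-0.0562, -0.0632]]
blade [305, 228, 21, 27, 268] [ 0.0705 -0.0809] [[0.0585, -0.0978], [0.0834, -0.0632]]
handle [227, 68, 58, 58, 583] [-0.0024  0.0951] [[-0.0296, 0.0565], [0.0282, 0.1117]]
handle [247, 159, 19, 85, 1247] [ 0.     -0.0254] [[-0.0106, -0.0828], [0.01, 0.0192]]
handle [201, 229, 15, 26, 227] [-0.0561 -0.0854] [[-0.0665, -0.0977], [-0.0498, -0.0646]]
handle [300, 229, 15, 26, 233] [ 0.0585 -0.0853] [[0.0521, -0.0977], [0.0688, -0.0647]]
mint [216, 0, 80, 45, 2685] [-0.0002  0.1412] [[-0.0297, 0.1235], [0.0293, 0.1542]]
blue [222, 62, 68, 70, 4340] [0.0004 0.0823] [[-0.0281, 0.0537], [0.0274, 0.1093]]
[[110, 164, 106], [110, 161, 106], [110, 165, 105], [110, 165, 105], [110, 162, 104], [111, 161, 103], [111, 159, 96], [111, 156, 111], [111, 51, 50], [13, 143, 89], [144, 12, 106], [144, 12, 108], [155, 14, 108], [150, 10, 107], [150, 7, 149], [13, 78, 39], [10, 70, 44], [9, 79, 45], [20, 14, 56], [156, 8, 158], [11, 91, 45], [14, 69, 48], [18, 78, 49], [10, 77, 50], [18, 88, 49], [14, 80, 48], [18, 80, 48], [16, 80, 48], [17, 83, 49]]
jar 39.67
mug 52.41
```

```bash
python3 - <<'E'
from h import *
im=cv2.imread('pics/w19.png'); C=toolcam(.1715)
E=np.array([sub(im,u,158,0,1,10) for u in list(range(206,232,4))+list(range(284,310,4))]); print(E[:,1], ray(C,E,.036)[:,1].round(4))
S=np.array([sub(im,u,158,0,1,4) for u in range(250,266,2)]); print(S[:,1],'shoulder',ray(C,S,.0125)[:,1].round(4))
a=cv2.imread('pics/top0.png'); b=cv2.imread('pics/top9.png'); print('means',a.mean(),b.mean())
for n in ('top','side'):
    A=cv2.imread(f'pics/{n}0.png'); B=cv2.imread(f'pics/{n}9.png')
    rois=dict(jar=(106,84,138,120),mug=(364,92,420,142)) if n=='top' else dict(jar=(292,120,314,146),mug=(334,226,376,280))
    for k,(x0,y0,x1,y1) in rois.items():
        r=cv2.matchTemplate(cv2.cvtColor(B[y0-12:y1+12,x0-12:x1+12],6),cv2.cvtColor(A[y0:y1,x0:x1],6),cv2.TM_CCOEFF_NORMED); print(n,k,cv2.minMaxLoc(r)[1],np.array(cv2.minMaxLoc(r)[3])-12)
C=cam('top'); B=cv2.cvtColor(b,cv2.COLOR_BGR2HSV)
for n,lo,hi in (('mint',(65,60,40),(95,255,255)),('blue',(105,60,20),(130,255,255)),('dark',(0,0,0),(179,255,45))):
    m=cv2.inRange(B,lo,hi); k,l,s,c=cv2.connectedComponentsWithStats(m); print(n,[(s[i].tolist(),ray(C,[c[i]],.067)[0,:2].round(3).tolist()) for i in range(1,k) if s[i,4]>80])
E
```

```text
[167.5 148.  160.5 148.  160.5 161.5 161.5 149.5 148.  150.5 160.5 160.5
 160.5 165.5] [0.0144 0.0343 0.0216 0.0343 0.0216 0.0206 0.0206 0.0328 0.0343 0.0318
 0.0216 0.0216 0.0216 0.0164]
[157.5 157.5 157.5 157.5 157.5 157.5 157.5 158.5] shoulder [0.0206 0.0206 0.0206 0.0206 0.0206 0.0206 0.0206 0.0195]
means 87.28351169162326 115.07062445746527
top jar 0.46542009711265564 [  9 -12]
top mug 0.9563958048820496 [0 0]
side jar 0.523093044757843 [0 0]
side mug 0.9244654178619385 [0 0]
mint [([0, 0, 291, 339, 44144], [0.594, 0.321]), ([290, 6, 68, 48, 1360], [0.888, -0.197]), ([366, 26, 53, 49, 2022], [0.809, -0.402]), ([234, 109, 24, 16, 279], [0.607, 0.022]), ([215, 333, 75, 51, 2257], [-0.034, 0.008]), ([284, 343, 13, 26, 199], [-0.015, -0.086])]
blue [([262, 109, 23, 23, 357], [0.594, -0.052]), ([109, 253, 49, 56, 1557], [0.165, 0.313])]
dark [([22, 0, 107, 167, 1608], [0.655, 0.559]), ([137, 0, 40, 67, 392], [0.9, 0.303]), ([136, 0, 97, 190, 9429], [0.703, 0.185]), ([288, 15, 43, 65, 397], [0.786, -0.152]), ([253, 65, 41, 45, 471], [0.678, -0.063]), ([235, 316, 59, 68, 657], [0.006, -0.043])]
```

```bash
python3 -m crank '[[[-0.01,-0.008,0.041],[0,0,0],-0.1],[[-0.01,-0.008,0.041],[0,0,0],-0.1],[[-0.01,-0.008,0.041],[0,0,0],-0.1],[[-0.01,-0.008,0.041],[0,0,0],-0.1],[[-0.01,-0.008,0.041],[0,0,0],-0.1],[[-0.01,-0.008,0.041],[0,0,0],-0.1],[[0,0,0],[0,0,0],-0.1],[[0,0,0],[0,0,0],-0.1]]' 60
python3 - <<'E'
from h import *
snap('top','top10.png'); snap('side','side10.png'); snap('wrist','w20.png')
for n in ('top','side'):
    A=cv2.imread(f'pics/{n}0.png'); B=cv2.imread(f'pics/{n}10.png')
    rois=dict(jar=(106,84,138,120),jarlid=(110,90,130,108),mug=(364,92,420,142)) if n=='top' else dict(jar=(292,120,314,146),mug=(334,226,376,280))
    for k,(x0,y0,x1,y1) in rois.items():
        r=cv2.matchTemplate(cv2.cvtColor(B[y0-12:y1+12,x0-12:x1+12],6),cv2.cvtColor(A[y0:y1,x0:x1],6),cv2.TM_CCOEFF_NORMED); print(n,k,cv2.minMaxLoc(r)[1],np.array(cv2.minMaxLoc(r)[3])-12, cv2.cvtColor(B[y0:y1,x0:x1],6).mean())
    print(n)
A=cv2.cvtColor(cv2.imread('pics/side10.png'),cv2.COLOR_BGR2HSV); 
for v in range(120,146,5): print(v,A[v,294:312:4].tolist(), cv2.cvtColor(cv2.imread('pics/side0.png'),cv2.COLOR_BGR2HSV)[v,294:312:4].tolist())
B=cv2.cvtColor(cv2.imread('pics/top10.png'),cv2.COLOR_BGR2HSV);C=cam('top')
for n,lo,hi in (('mint',(65,60,40),(95,255,255)),('blue',(105,60,20),(130,255,255)),('dark',(0,0,0),(179,255,45))):
    k,l,s,c=cv2.connectedComponentsWithStats(cv2.inRange(B,lo,hi)[:260]); print(n,[(s[i].tolist(),ray(C,[c[i]],.067)[0,:2].round(3).tolist()) for i in range(1,k) if s[i,4]>80])
E
```

```text
time_s: 37.7
ee_pos: [0.4493, -0.3488, 0.2291]
ee_rot: [-101.0, 89.9, 150.7]
wrist_force: [0.2, -0.4, 0.3]
grip_width: 0.549
top jar 0.9925220012664795 [0 0] 146.29600694444446
top jarlid 0.9956711530685425 [0 0] 173.45833333333334
top mug 0.19441838562488556 [-7  2] 74.23285714285714
top
side jar 0.5389277935028076 [ 5 -1] 41.50174825174825
side mug 0.9988122582435608 [0 0] 132.52336860670195
side
120 [[90, 94, 27], [90, 113, 34], [88, 119, 30], [90, 97, 21], [21, 48, 53]] [[13, 161, 76], [14, 171, 94], [13, 169, 80], [13, 166, 80], [14, 171, 73]]
125 [[20, 48, 112], [18, 48, 117], [19, 51, 109], [23, 47, 86], [23, 23, 45]] [[17, 136, 193], [14, 19, 205], [16, 19, 203], [16, 16, 206], [17, 155, 181]]
130 [[10, 14, 107], [15, 9, 111], [10, 8, 102], [10, 9, 83], [120, 11, 23]] [[16, 157, 180], [13, 27, 112], [13, 15, 117], [9, 28, 92], [17, 149, 203]]
135 [[98, 68, 15], [120, 43, 18], [100, 45, 17], [105, 34, 15], [135, 34, 15]] [[16, 114, 119], [12, 227, 73], [13, 245, 75], [13, 227, 63], [17, 144, 197]]
140 [[120, 26, 20], [110, 38, 20], [120, 54, 19], [150, 18, 14], [120, 34, 15]] [[16, 162, 118], [17, 77, 109], [21, 56, 123], [15, 93, 88], [17, 151, 198]]
145 [[0, 0, 14], [120, 32, 16], [140, 48, 16], [120, 32, 16], [113, 78, 13]] [[17, 148, 202], [16, 152, 174], [16, 155, 128], [16, 153, 167], [17, 152, 190]]
mint [([222, 10, 285, 250, 47861], [0.547, -0.269]), ([483, 55, 29, 30, 369], [0.758, -0.714])]
blue [([128, 253, 22, 7, 101], [0.225, 0.307])]
dark [([23, 6, 65, 10, 264], [0.958, 0.608]), ([308, 27, 24, 14, 82], [0.863, -0.195]), ([391, 103, 121, 157, 1956], [0.451, -0.595]), ([285, 211, 58, 38, 277], [0.286, -0.169])]
```

```bash
python3 -c "
from plant import workorder; print(workorder.close_job())"
```

```text
the job is handed in; nothing more can be done
None
```

I set the round, square and oblong dishes into their own recesses in that order, then slid the spade in blade-first until its handle met the wood. The job was handed in at about 38 s of the 72 s allowed, with the robot touching nothing.

**Dishes:** Each was lowered slowly and let go only after contact and after easing off the pressure.
- All three met the floor at nearly the same tool height (42.6 to 43.4 mm). That is about 2 mm above what I worked out from the grasp height. The rim's apparent size showed that the round dish sat about 3 mm lower in the grip; for the other two I took the same cause.
- The round dish pressed sideways a little on its way in, with up to 32 N downward at the wrist, and needed a shift of about 1 mm. The other two went in freely.

**Spade:** Its handle met the board where predicted, at about 6 N. The last wrist picture put handle and board end 1 to 1.5 mm apart, which is within the measuring error.

**Mug and jar:** Both match their first pictures with no shift, each in one view, because the arm hid them in the other.

**Not checked by camera:** I did not take a last picture of the oblong dish after letting go. Its placing rests on the contact height and the lack of side force.

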